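# Clamp the keyed lid on a parts canister with its wire bail

## Robot

A 7-joint arm with a two-finger parallel gripper is mounted at the origin on the work surface. World frame = base frame: x ahead of the robot, y to its left, z up, the work surface at z = 0. Lengths are in m, angles in rad, forces in N, time in s.
With the tool pointing down it reaches from about 0.425 to 0.95 m from the base axis. Payload 4.7 kg.
Tool frame: the origin (TCP) lies between the finger pads; the fingertips stand 25 mm ahead of it and the grasp point (between the pads) lies 6 mm ahead of it; x points along the fingers, z is the direction in which the jaws open and shut, and the axes are right-handed (so a half turn about x gives the same grasp; the last joint's range is limited). The gripper opens to 85 mm and grips with 20 to 120 N. Pads are 22 mm wide; open, the fingers measure 114 mm over their backs; the gripper's body (76 mm by 85 mm) begins 54 mm behind the grasp point. The pads swing forward as they close: fully open they stand 13 mm farther back than shut.
Start: joints at [1.266, 0.469, -0.049, 1.532, 0.024, 1.141, -0.082], TCP at [0.184, -0.649, 0.256] pointing down, gripper open.
Joint ranges: [-2.59, 2.59], [-0.33, 1.99], [-1.39, 1.29], [0.1, 2.45], [-1.04, 4.18], [0.21, 1.99], [-2.66, 2.66]. Speed limits (rad/s): [2.57, 2.57, 3.14, 3.14, 3.14, 3.14, 3.14].

## Interface

Orientations are given as a 3x3 rotation matrix whose columns are the frame's x, y, z axes.
In Python, from rig import * gives the robot as it stands. Calls block until the motion is done:
- movep(position, orientation): joint-space move of the TCP to a pose.
- move_l(position, attitude=None, feed=0.15, until_force=None): straight line of the TCP; attitude=None keeps the orientation; feed is the mean speed in m/s. With until_force (N) it stops when the force on the tool has changed by that much, and returns True; else False.
- move_joints(angles): joint-space move.
- command_gripper(opening, newtons=None): finger opening in m; newtons is the grip in N (None keeps the last); returns when the fingers have stopped.
- sleep(seconds).
- inverse_kinematics(position, orientation): joint angles nearest the present ones, or None.
- sense(): the state.
- camera(name): name is "side" or "top"; returns (picture, depth): 384x512x3 uint8, red, green, blue; 384x512 float32, m along the optical axis (not along the pixel's ray), 0 where there is no reading.
- camera_params(name): a dict with "K" (3x3 intrinsics, pixels), "position" and "rotation" of the camera in the world. Camera axes: x right, y down, z forward; pixel columns grow to the right and rows downward; lengths in m; the calibration is good to about 2 mm. A picture is of the moment at which its call begins. camera_params takes no time and is no camera call.
A pose or a line that the arm cannot do raises Unreachable and nothing moves.
- finish_job(): hands the job in, once; it reports no verdict.
The state is a dict: "time_s": time; "joint_pos": joint angles; "qd": joint speeds; "joint_efforts": joint torques, N m; "position": TCP position; "tcp_rot": TCP orientation; "wrist_force": force on the tool from outside, world axes, zero at the start; "ft_torque": the same for the moment, N m; "finger_gap": finger opening in m.
Only numpy, scipy, OpenCV 4.12 (cv2) and the standard library are available. Lean on these libraries where they do the work, as an engineer would, in place of code of your own. Each camera call takes 0.05 s, during which the arm holds its last target.

## Task

Close the green parts canister airtight: put its loose green lid on so that the lid's notch drops over the orange key tongue on the rim, swing the wire bail up from the side and over into the saddle on the lid, then press the red lever down past dead centre to its stop so that the lid stays clamped. Leave everything else on the bench where it stands.

Things in the scene. Friction and masses are not known exactly. Their poses are not given: they have to be found in the camera images.
- canister: Green round canister, fixed upright in a 130 x 150 x 10 mm nest plate. Origin on the bench on its axis, z up. 86 mm diameter, rim at z = 150, mouth 76 mm; red seal ring (72 to 84 mm across) stands 4 mm above the rim. Clasp hinge lines run along its y: the bail lies out on its +x side, the red lever stands out on its -x side.
- key (a point): Top of the orange key tongue on the canister's -x side: 10 mm wide in y, from 40 to 48 mm off the axis, its top 165 mm above the bench.
- lid: Loose green lid, 0.22 kg, 86 mm. Origin: centre of the underside of its plug (68 mm diameter, 8 mm deep), z up; plate from z = 8 to 16; notch in its -x rim, 14 mm wide, 5 deep. Home: on the canister's axis with the same yaw (x along canister x), origin 146 mm above the canister's, 2 to 4 less once clamped. Off the key it stays about 11 mm too high, or tilted.
- lid_grip (a point): Middle of the top of the black grip block on the lid (lid frame x = -21, z = 58). The block is 16 mm wide in y, runs from x = -37 to -5 and stands 42 mm above the green plate.
- lid_saddle (a point): Middle of the saddle floor where the bail bar belongs (lid frame x = 0, z = 41.5); 16 mm wide in y, from x = -5 (steep end face of the grip block) to x = 5, then the rib slopes down to +x.
- bail_bar (a point): Middle of the bail's crossbar: steel, 8 mm diameter, 111 mm long along canister y, on arms at y = +-55. Starts 15 to 25 deg above level, about 96 mm from the axis; swings easily (0.5 N) up and over from +x until the grip block stops it above the saddle, and stays there. The rib blocks fingers at its middle: hold it to one side, e.g. 30 mm off.
- bail_hinge (a point): Middle of the bail's hinge line, 121 mm from the bar. It rides on the lever's crank, 24 mm from lever_hinge, and sinks as the lever is pressed; so the lever must be up while the bail is swung over.
- lever_hinge (a point): Middle of the lever's fixed hinge line, on the canister axis 90 mm above the bench, along canister y.
- lever_bar (a point): Middle of the red handle bar, 12 mm diameter, 110 mm long along canister y, 100 mm from lever_hinge. Starts about 45 deg above level on the -x side; pressed down to 25 deg below level (48 mm above the bench). Stiff (about 3 to 8 N at the bar) before dead centre, where it springs back up if let go; past it, it snaps to its stop. Low down, lean the gripper's body away from the canister.
- lever (a joint): Lever angle (rad): 0 = 45 deg above level, grows as pressed down; dead centre about 0.96, stop at 1.22.
- seal (a joint): Squeeze of the rubber seal ring (m): 0 free, about 0.0001 under the lid's weight, more than 0.0015 when clamped.
- carton: Bystander: cardboard carton 75 x 85 x 70 mm, origin at the centre of its underside.
- closed_canister: Bystander: blue canister of the same kind, already clamped shut; 86 mm diameter, 190 mm tall; origin under its centre.
- bearing: Bystander: steel bearing ring 90 mm across, 22 mm high, lying flat; origin under its centre.
- oil_bottle: Bystander: yellow oil bottle, 60 mm diameter, 170 mm tall; origin under its centre.
- wrench: Bystander: wrench 190 mm long, lying flat.
- small_bin: Bystander: open blue bin 150 x 110 x 70 mm, origin at the centre of its underside.
Not all that is in view belongs to the job. Leave any purple look-alike of the lid alone.

How it is judged:
On the way, in this order (a step that is already met when the one before it is completed fails the run):
1. the lid lies on the canister with its notch over the key tongue (z of lid in the frame of canister between 0.139 and 0.1485 m and horizontal distance between lid and canister below 0.007 m and angle between the x axis of lid and the x axis of canister, either way round below 0.09 rad and angle between lid's own z axis and vertical below 0.06 rad), for 0.2 s.
2. the bail has been swung over and its bar lies over the lid's saddle (all of step 1 and x of bail_bar in the frame of lid between -0.009 and 0.009 m), for 0.2 s.
At the end, for the whole second after the job is handed in: Lid at rest on the canister (origin 139 to 148.5 mm above its origin, 7 mm of its axis, x axes within 0.09 rad, tilt under 0.06); bail bar in the saddle (within 9 mm along x, under 49 mm above the lid's origin); lever joint above 1.1 rad; seal squeezed by over 1.2 mm (all of step 2 and value of joint lever above 1.1 rad and value of joint seal above 0.0012 m and z of bail_bar in the frame of lid below 0.049 m and linear speed of lid below 0.02 m/s); the robot touches nothing.
It fails at once if a bystander is moved by more than 30 mm (distance of any of carton, closed_canister, bearing, oil_bottle, wrench, small_bin from where it was at the start of the episode above 0.03 m).
It also fails if it takes over 64 s, if anything falls off the work surface, if the arm or the gripper's body presses on something with over 40 N, if the wrist force passes 120 N, or if a joint passes its speed limit or range.

## Working session

There is one attempt and no reset: what is moved stays moved. The work goes in short steps, each a Python script; the robot and the scene stay as the last script left them, time stands still between calls to the robot, and variables do not carry over. Pictures are saved under pics/ and viewed, and the job is handed in when it is done.

```bash
ls; mkdir -p pics; cat > h.py <<'E'
from rig import *
import numpy as np, cv2
def shot(n,tag):
    p,d=camera(n); cv2.imwrite(f'pics/{tag}.png',p[:,:,::-1]); np.savez(f'pics/{tag}.npz',p=p,d=d); return p,d
def crop(tag,u0,v0,u1,v1,s):
    p=np.load(f'pics/{tag}.npz')['p'][v0:v1,u0:u1,::-1]
    cv2.imwrite(f'pics/{tag}_c{u0}_{v0}.png',cv2.resize(p,None,fx=s,fy=s,interpolation=cv2.INTER_CUBIC))
def ray(n,u,v):
    c=camera_params(n); K=np.array(c['K']);R=np.array(c['rotation'])
    return np.array(c['position']),R@np.linalg.solve(K,[u,v,1.])
def atz(n,u,v,z):
    o,r=ray(n,u,v); return o+r*(z-o[2])/r[2]
def dep(n,u,v,d):
    o,r=ray(n,u,v); return o+r*d
def proj(n,P):
    c=camera_params(n); q=np.array(c['K'])@np.array(c['rotation']).T@(np.array(P)-np.array(c['position'])); return q[:2]/q[2]
def cloud(n,tag):
    d=np.load(f'pics/{tag}.npz')['d']; v,u=np.mgrid[:d.shape[0],:d.shape[1]]
    c=camera_params(n);K=np.array(c['K']);R=np.array(c['rotation'])
    q=np.stack([(u-K[0,2])/K[0,0]*d,(v-K[1,2])/K[1,1]*d,d],-1)
    return q@R.T+np.array(c['position'])
E
python3 - <<'E'
from h import *
np.set_printoptions(precision=3,suppress=True)
for n in('top','side'):
    shot(n,n+'0'); c=camera_params(n); print(n,c)
s=sense();print(s)
E
```

```text
pics
top {'K': array([[414.842,   0.   , 258.778],
       [  0.   , 414.842, 189.607],
       [  0.   ,   0.   ,   1.   ]]), 'position': array([ 0.258, -0.004,  1.521]), 'rotation': array([[ 0.093, -0.974,  0.204],
       [-0.996, -0.092,  0.015],
       [ 0.004, -0.205, -0.979]])}
side {'K': array([[383.884,   0.   , 254.741],
       [  0.   , 383.884, 189.064],
       [  0.   ,   0.   ,   1.   ]]), 'position': array([0.115, 0.879, 0.969]), 'rotation': array([[-0.909, -0.258,  0.328],
       [-0.417,  0.599, -0.683],
       [-0.021, -0.758, -0.652]])}
{'time_s': 0.1, 'joint_pos': array([ 1.266,  0.469, -0.049,  1.534,  0.024,  1.141, -0.082]), 'qd': array([ 0.   , -0.001, -0.001, -0.005,  0.001, -0.001, -0.   ]), 'joint_efforts': array([  0.001, -51.152,  -0.047, -23.839,   0.011,   0.004,  -0.   ]), 'position': array([ 0.184, -0.649,  0.255]), 'tcp_rot': array([[-0.001,  0.962,  0.272],
       [ 0.002,  0.272, -0.962],
       [-1.   , -0.   , -0.002]]), 'wrist_force': array([ 0.131, -0.002, -0.976]), 'ft_torque': array([ 0.02 , -0.026, -0.041]), 'finger_gap': 0.08550418510098086}
```

View pics/top0.png

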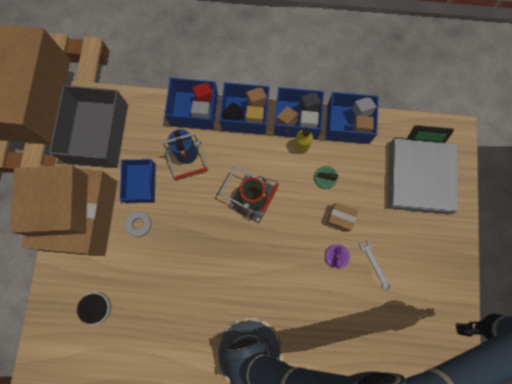

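View pics/side0.png

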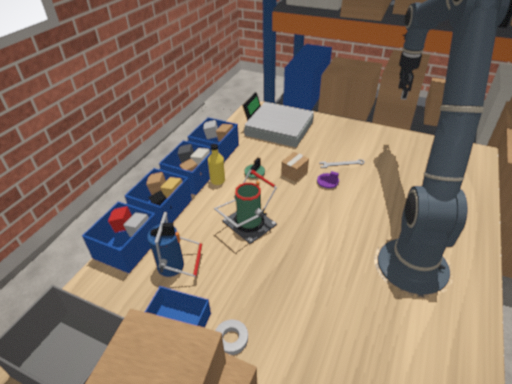

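Top-view candidates are the green lid at (326,178), the purple look-alike at (338,257), the green open canister at (253,190) and the blue closed canister at (182,148). I choose the green lid and the green canister, and check both close up.

```bash
python3 - <<'E'
from h import *
crop('top0',210,160,290,230,8);crop('top0',296,120,366,190,8);crop('side0',205,145,315,245,7)
E
```

```text
(no output)
```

View pics/top0_c210_160.png

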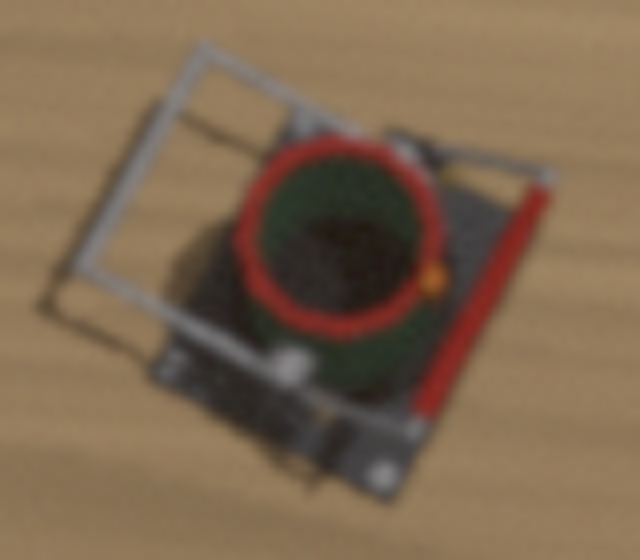

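View pics/top0_c296_120.png

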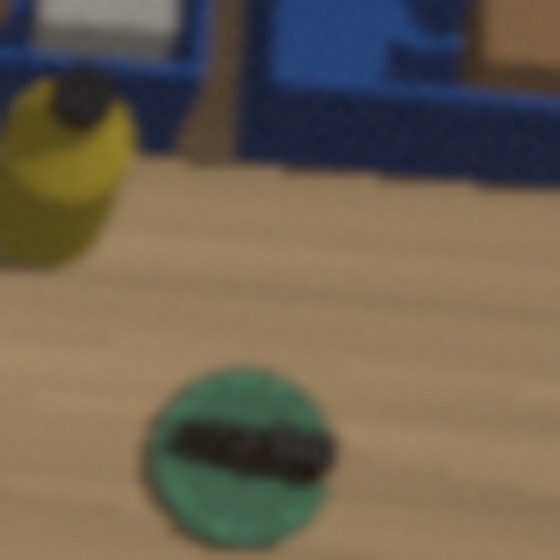

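View pics/side0_c205_145.png

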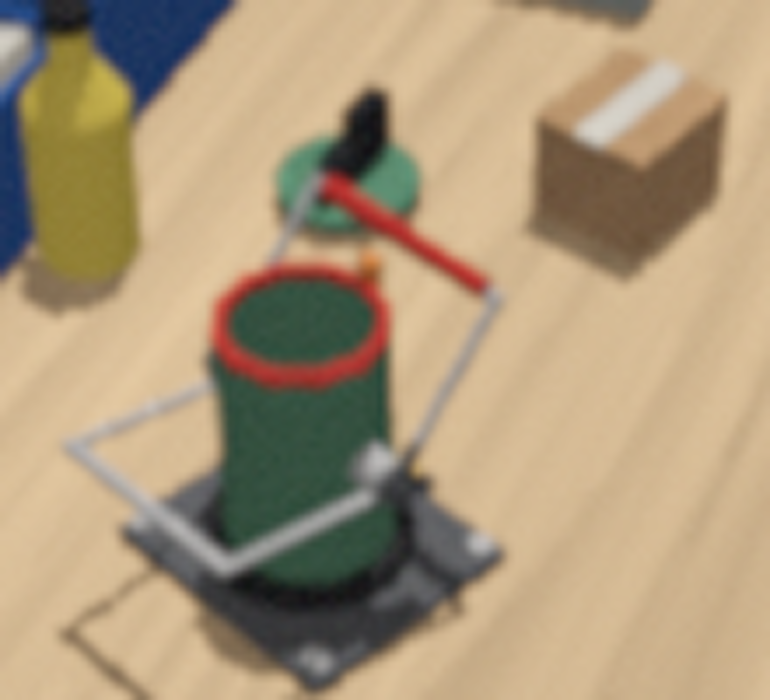

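```bash
cat >> h.py <<'E'
def rect(n,tag,cx,cy,z,half=0.08,N=600):
    "rectify to plane z: image right=+x, up=+y"
    p=np.load(f'pics/{tag}.npz')['p']
    g=np.linspace(-half,half,N); X,Y=np.meshgrid(cx+g,cy-g)
    c=camera_params(n);K=np.array(c['K']);R=np.array(c['rotation'])
    q=(np.stack([X,Y,0*X+z],-1)-np.array(c['position']))@R@K.T
    m=(q[...,:2]/q[...,2:]).astype(np.float32)
    return cv2.remap(p,m[...,0],m[...,1],cv2.INTER_CUBIC)
def mask_red(p):
    h=cv2.cvtColor(p,cv2.COLOR_RGB2HSV); return ((h[...,0]<8)|(h[...,0]>172))&(h[...,1]>150)&(h[...,2]>60)
def mask_green(p):
    h=cv2.cvtColor(p,cv2.COLOR_RGB2HSV); return (h[...,0]>55)&(h[...,0]<95)&(h[...,1]>60)&(h[...,2]>50)
E
python3 - <<'E'
from h import *
np.set_printoptions(precision=4,suppress=True)
print('ring c guess',atz('top',253,190,.154),atz('side',205+300/7,145+322/7,.154))
print('lid guess',atz('top',326,177.5,.016),atz('side',205+347/7,145+185/7,.016))
# depth
for n in('top','side'):
    C=cloud(n,n+'0'); p=np.load(f'pics/{n}0.npz')['p']; r=mask_red(p); 
    c0=atz('top',253,190,.154)
    s=r&(np.hypot(C[...,0]-c0[0],C[...,1]-c0[1])<.055)
    print(n,s.sum(),C[s].mean(0),np.median(C[s],0),C[s].std(0))
    b=r&(np.hypot(C[...,0]-c0[0],C[...,1]-c0[1])<.16)&~s
    print('bar',b.sum(),C[b].mean(0),C[b].std(0))
    l0=atz('top',326,177.5,.016)
    g=mask_green(p)&(np.hypot(C[...,0]-l0[0],C[...,1]-l0[1])<.06)
    print('lid',g.sum(),C[g].mean(0),C[g].std(0))
    cv2.imwrite(f'pics/r_{n}_can.png',rect(n,n+'0',*c0[:2],.154)[:,:,::-1])
    cv2.imwrite(f'pics/r_{n}_lid.png',rect(n,n+'0',*l0[:2],.016)[:,:,::-1])
cv2.imwrite('pics/r_can.png',np.hstack([cv2.imread(f'pics/r_{n}_can.png')[::1] for n in('top','side')])[:, :][::1])
for k in('can','lid'):
    a=np.hstack([cv2.resize(cv2.imread(f'pics/r_{n}_{k}.png'),(400,400)) for n in('top','side')])
    cv2.imwrite(f'pics/rr_{k}.png',a)
E
```

```text
ring c guess [0.5399 0.0359 0.154 ] [0.5414 0.0427 0.154 ]
lid guess [ 0.6414 -0.2268  0.016 ] [ 0.6403 -0.218   0.016 ]
top 151 [0.5397 0.0428 0.141 ] [0.5396 0.0458 0.1529] [0.0264 0.0275 0.0366]
bar 92 [ 0.5151 -0.0213  0.1704] [0.0271 0.0117 0.0029]
lid 239 [ 0.6411 -0.2224  0.0161] [0.0238 0.0189 0.0036]
side 124 [0.5452 0.0392 0.1479] [0.546  0.038  0.1522] [0.0263 0.0286 0.0147]
bar 56 [ 0.5204 -0.0208  0.1681] [0.0285 0.012  0.0017]
lid 83 [ 0.6427 -0.2252  0.0156] [0.0236 0.0206 0.0055]
```

View pics/rr_can.png

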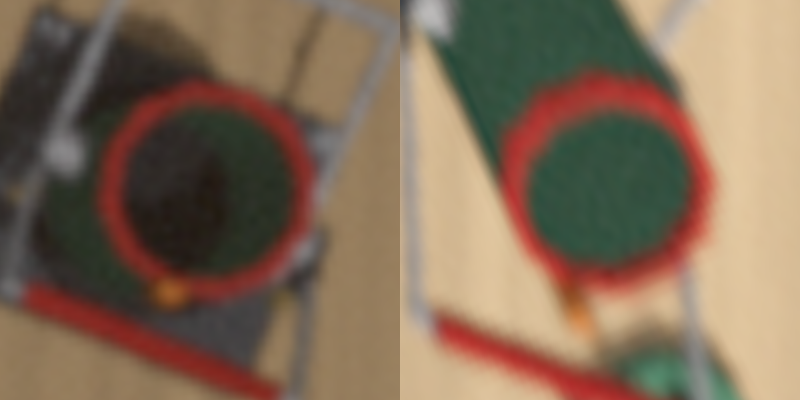

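View pics/rr_lid.png

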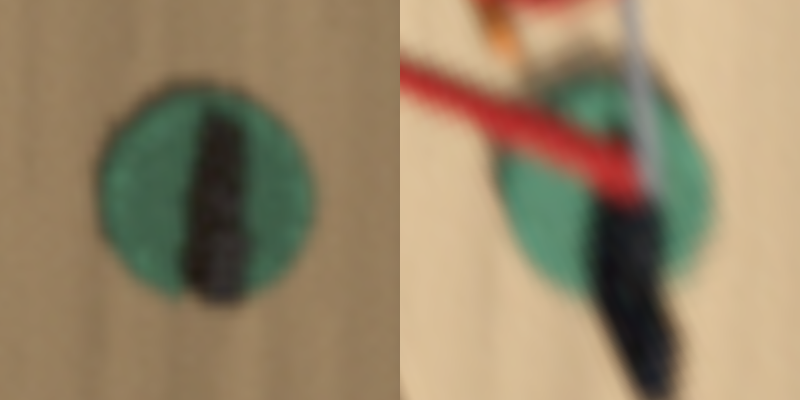

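Top view: the green lid has its black block toward world −y, and the canister's key and red lever point roughly toward −y as well. Next I fit the poses with projected silhouettes.

```bash
cat > fit.py <<'E'
from h import *
from scipy.optimize import minimize
S=8
def poly(n,pts): # convex hull of projected pts, returns int pts at shift
    q=np.array([proj(n,p) for p in pts]).astype(np.float32)
    return cv2.convexHull(q)
def cyl(c,r,z0,z1,k=48):
    a=np.linspace(0,2*np.pi,k,endpoint=False)
    return [(c[0]+r*np.cos(t),c[1]+r*np.sin(t),z) for z in(z0,z1) for t in a]
def fill(img,hull,val,off):
    cv2.fillPoly(img,[np.round((hull-np.array(off)+0.5)*S*16-8).astype(np.int32)],val,shift=4)
def soft(n,layers,box):
    u0,v0,u1,v1=box; im=np.zeros(((v1-v0)*S,(u1-u0)*S),np.uint8)
    for pts,val in layers: fill(im,poly(n,pts),val,(u0,v0))
    return cv2.GaussianBlur(cv2.resize(im,(u1-u0,v1-v0),interpolation=cv2.INTER_AREA).astype(float)/255,(0,0),.6)
def box3(x0,x1,y0,y1,z0,z1): return [(x,y,z) for x in(x0,x1) for y in(y0,y1) for z in(z0,z1)]
def tf(pts,x,y,yaw,z=0):
    c,s=np.cos(yaw),np.sin(yaw); return [(x+c*a-s*b,y+s*a+c*b,z+e) for a,b,e in pts]
def canlayers(p):
    x,y,yaw,th=p
    a=np.linspace(0,2*np.pi,16)
    lx,lz=-.1*np.cos(np.pi/4-th),.09+.1*np.sin(np.pi/4-th)
    bar=[(lx+.006*np.cos(t),s,lz+.006*np.sin(t)) for s in(-.055,.055) for t in a]
    C=(0,0)
    return [(tf(cyl(C,.042,.150,.154),x,y,yaw),255),(tf(cyl(C,.036,.154,.154),x,y,yaw),0),
      (tf(box3(-.048,-.040,-.005,.005,.150,.165),x,y,yaw),0),(tf(bar,x,y,yaw),255)]
def redness(p):
    p=p.astype(float); return p[...,0]-np.maximum(p[...,1],p[...,2])
def fitcan(views,p0):
    tgt=[]
    for n,tag in views:
        P=np.load(f'pics/{tag}.npz')['p']
        q=np.array([proj(n,a) for l in canlayers(p0) for a in l[0]]); b=(*(q.min(0)-4).astype(int),*(q.max(0)+5).astype(int))
        r=redness(P)[b[1]:b[3],b[0]:b[2]]; tgt.append((n,b,r))
    def cost(p):
        e=0
        for n,b,r in tgt:
            m=soft(n,canlayers(p),b); A=np.stack([m.ravel(),np.ones(m.size)],1)
            k,res,_,_=np.linalg.lstsq(A,r.ravel(),rcond=None); e+=res[0]/r.var()/r.size
        return e
    X=np.array([.004,.004,.05,.05])
    o=minimize(lambda t:cost(p0+t*X),np.zeros(4),method='Nelder-Mead',options=dict(initial_simplex=np.vstack([np.zeros(4),np.eye(4)]),xatol=.01,fatol=1e-5,maxiter=300))
    return p0+o.x*X,o.fun
def lidlayers(p,z=0.):
    x,y,yaw=p
    blk=box3(-.037,-.005,-.008,.008,.016,.058); rib=box3(-.005,.005,-.008,.008,.016,.0415)+[(.03,.008,.016),(.03,-.008,.016)]
    # plate with notch ignored
    return (tf(cyl((0,0),.043,.008,.016),x,y,yaw,z),tf(blk,x,y,yaw,z),tf(rib,x,y,yaw,z))
def fitlid(views,p0,z=0.,black=True):
    tgt=[]
    for n,tag in views:
        P=np.load(f'pics/{tag}.npz')['p'].astype(float)
        q=np.array([proj(n,a) for l in lidlayers(p0,z) for a in l]); b=(*(q.min(0)-4).astype(int),*(q.max(0)+5).astype(int))
        g=(P[...,1]-P[...,0]); 
        tgt.append((n,b,g[b[1]:b[3],b[0]:b[2]],P.sum(2)[b[1]:b[3],b[0]:b[2]]))
    def cost(p):
        e=0; L=lidlayers(p,z)
        for n,b,g,d in tgt:
            m=soft(n,[(L[0],255),(L[1],0),(L[2],0)],b);k2=soft(n,[(L[1],255),(L[2],255)],b)
            A=np.stack([m.ravel(),k2.ravel(),np.ones(m.size)],1)
            for t in (g,d): e+=np.linalg.lstsq(A,t.ravel(),rcond=None)[1][0]/t.var()/t.size
        return e
    X=np.array([.004,.004,.08])
    o=minimize(lambda t:cost(p0+t*X),np.zeros(3),method='Nelder-Mead',options=dict(initial_simplex=np.vstack([np.zeros(3),np.eye(3)]),xatol=.01,fatol=1e-5,maxiter=300))
    return p0+o.x*X,o.fun
E
python3 - <<'E'
from fit import *
np.set_printoptions(precision=4,suppress=True)
p0=np.array([.543,.041,1.22,0.])
for v in([('top','top0')],[('side','side0')],[('top','top0'),('side','side0')]): print('can',*fitcan(v,p0))
p0=np.array([.641,-.225,1.55])
for v in([('top','top0')],[('side','side0')],[('top','top0'),('side','side0')]): print('lid',*fitlid(v,p0))
E
```

```text
Traceback (most recent call last):
  File "fit.py", line 42, in fitcan
    o=minimize(lambda t:cost(p0+t*X),np.zeros(4),method='Nelder-Mead',options=dict(initial_simplex=np.vstack([np.zeros(4),np.eye(4)]),xatol=.01,fatol=1e-5,maxiter=300))
  File "fit.py", line 42, in <lambda>
    o=minimize(lambda t:cost(p0+t*X),np.zeros(4),method='Nelder-Mead',options=dict(initial_simplex=np.vstack([np.zeros(4),np.eye(4)]),xatol=.01,fatol=1e-5,maxiter=300))
                        ~~~~^^^^^^^^
  File "fit.py", line 38, in cost
    m=soft(n,canlayers(p),b); A=np.stack([m.ravel(),np.ones(m.size)],1)
  File "fit.py", line 14, in soft
    for pts,val in layers: fill(im,poly(n,pts),val,(u0,v0))
                                   ~~~~^^^^^^^
  File "fit.py", line 5, in poly
    q=np.array([proj(n,p) for p in pts]).astype(np.float32)
                ~~~~^^^^^
  File "h.py", line 16, in proj
    c=camera_params(n); q=np.array(c['K'])@np.array(c['rotation']).T@(np.array(P)-np.array(c['position'])); return q[:2]/q[2]
ValueError: time passes only in moves, steps and waits
```

```bash
python3 - <<'E'
from rig import *
import pickle
pickle.dump({n:camera_params(n) for n in('top','side')},open('cam.pkl','wb'))
s=open('h.py').read()
s=s.replace("import numpy as np, cv2","import numpy as np, cv2, pickle\n_CP=pickle.load(open('cam.pkl','rb'))").replace("c=camera_params(n)","c=_CP[n]")
open('h.py','w').write(s)
E
cat > t1.py <<'E'
from fit import *
np.set_printoptions(precision=4,suppress=True)
p0=np.array([.543,.041,1.22,0.])
for v in([('top','top0')],[('side','side0')],[('top','top0'),('side','side0')]): print('can',*fitcan(v,p0))
p0=np.array([.641,-.225,1.55])
for v in([('top','top0')],[('side','side0')],[('top','top0'),('side','side0')]): print('lid',*fitlid(v,p0))
E
python3 t1.py
```

```text
can [ 0.5436  0.0395  1.1832 -0.0494] 0.24764589044392288
can [0.5449 0.0384 1.1941 0.0098] 0.47035635537392984
can [ 0.5436  0.0388  1.1746 -0.0551] 0.72676523277232
lid [ 0.6447 -0.2253  1.4057] 0.07766336435223699
lid [ 0.6436 -0.2235  1.5608] 0.9650992200659599
lid [ 0.6445 -0.2249  1.4722] 1.0596884904970865
```

```bash
cat >> fit.py <<'E'
def overlay(n,tag,layers,box,s,out):
    u0,v0,u1,v1=box; P=np.load(f'pics/{tag}.npz')['p'][v0:v1,u0:u1,::-1]
    im=cv2.resize(P,None,fx=s,fy=s,interpolation=cv2.INTER_CUBIC)
    for pts in layers:
        h=poly(n,pts); cv2.polylines(im,[np.round((h-np.array([u0,v0])+.5)*s-.5).astype(np.int32)],True,(255,255,255),1)
    cv2.imwrite(f'pics/{out}.png',im); return im
E
python3 - <<'E'
from fit import *
p=(.5438,.0392,1.187,-.03); L=[l[0] for l in canlayers(p)]
a=overlay('top','top0',L,(215,160,285,225),6,'ov1');b=overlay('side','side0',L,(225,160,285,225),6,'ov2')
l=lidlayers((.6445,-.2251,1.41))
c=overlay('top','top0',l,(300,150,350,205),8,'ov3')
cv2.imwrite('pics/ov.png',np.hstack([a,b])); 
E
```

```text
(no output)
```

View pics/ov.png

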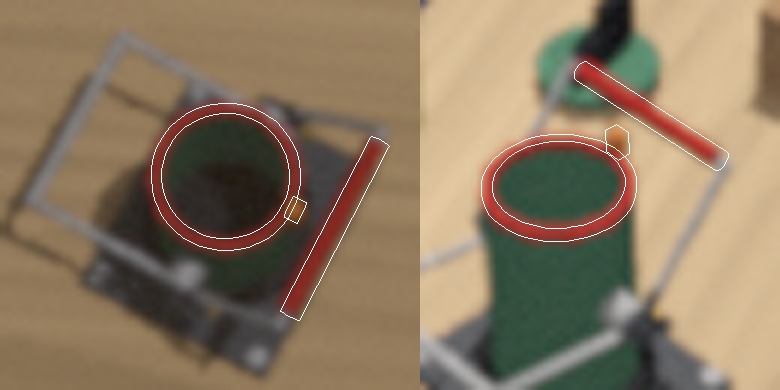

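View pics/ov3.png

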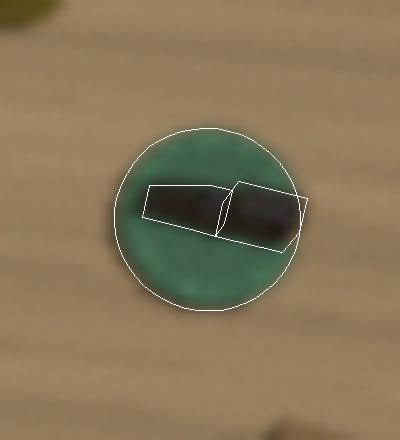

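```bash
cat >> h.py <<'E'
def Rdown(yaw,flip=1,tilt=0):
    "jaws along local y of yaw; tool x = down tilted by tilt toward local +x"
    X=np.array([np.cos(yaw),np.sin(yaw),0]);Y=np.array([-np.sin(yaw),np.cos(yaw),0]);Z=np.array([0,0,1.])
    x=-Z*np.cos(tilt)+X*np.sin(tilt); z=Y*flip; return np.stack([x,np.cross(z,x),z],1)
def Rbar(yaw,tilt=0,flip=1):
    "jaws in local xz plane (bar along local y); tool x = down tilted toward local +x"
    X=np.array([np.cos(yaw),np.sin(yaw),0]);Y=np.array([-np.sin(yaw),np.cos(yaw),0]);Z=np.array([0,0,1.])
    x=-Z*np.cos(tilt)+X*np.sin(tilt); y=Y*flip; return np.stack([x,y,np.cross(x,y)],1)
def loc(c,x,y,z):
    "point in canister frame c=(x,y,yaw)"
    a=c[2]; return np.array([c[0]+x*np.cos(a)-y*np.sin(a),c[1]+x*np.sin(a)+y*np.cos(a),z])
E
python3 - <<'E'
from h import *
np.set_printoptions(precision=2,suppress=True)
lid=(.6445,-.2251,1.42); can=(.5440,.0390,1.187)
for f in(1,-1):
    print('lid',f,inverse_kinematics(loc(lid,-.021,0,.05),Rdown(lid[2],f)))
    print('can',f,inverse_kinematics(loc(can,-.021,0,.196),Rdown(can[2],f)), inverse_kinematics(loc(can,-.021,0,.26),Rdown(can[2],f)))
    for t in(0,.4,.8,-.4): print('bail',f,t,inverse_kinematics(loc(can,.094,.03,.12),Rbar(can[2],t,f)),inverse_kinematics(loc(can,.0,.03,.2),Rbar(can[2],t,f)),inverse_kinematics(loc(can,.094,-.03,.12),Rbar(can[2],t,f)),inverse_kinematics(loc(can,.0,-.03,.2),Rbar(can[2],t,f)))
    for t in(.3,.5,.785,1): print('lev',f,t,inverse_kinematics(loc(can,-.071,0,.161),Rbar(can[2],t,f)),inverse_kinematics(loc(can,-.091,0,.048),Rbar(can[2],t,f)))
E
```

```text
lid 1 [-0.34  1.02  1.1   1.7  -1.01  1.1  -2.2 ]
can 1 [ 0.74  0.58 -1.17  1.88  0.61  1.09  2.08] [ 0.76  0.48 -1.17  1.81  0.48  1.17  2.2 ]
bail 1 0 [ 0.41  0.69 -1.02  1.88  0.7   0.99  0.26] [ 0.65  0.49 -1.07  1.92  0.5   1.03  0.54] [ 0.31  0.66 -0.8   1.77  0.57  0.96  0.46] [ 0.53  0.5  -0.88  1.81  0.44  1.04  0.67]
bail 1 0.4 [ 0.54  0.58 -0.9   2.03  0.26  0.5   0.76] [ 0.84  0.42 -1.01  2.03  0.    0.69  1.09] [ 0.57  0.67 -0.92  1.9   0.33  0.59  0.76] [ 0.82  0.53 -1.01  1.91  0.13  0.75  1.02]
bail 1 0.8 [ 0.65  0.63 -0.81  2.13 -0.96  0.37  2.08] [ 0.87  0.43 -0.8   2.13 -0.82  0.66  1.99] [ 0.48  0.61 -0.55  2.01 -1.02  0.53  2.13] [ 0.84  0.52 -0.79  2.   -0.69  0.68  1.88]
bail 1 -0.4 [ 0.16  0.77 -0.91  1.73  0.77  1.41  0.15] [ 0.3   0.54 -0.87  1.82  0.65  1.38  0.36] [ 0.14  0.79 -0.83  1.61  0.77  1.42  0.26] [ 0.3   0.61 -0.84  1.7   0.69  1.42  0.43]
lev 1 0.3 [ 0.86  0.48 -0.93  2.02  0.15  0.71  1.09] [ 0.65  0.58 -0.62  2.11  0.08  0.47  1.25]
lev 1 0.5 [ 0.92  0.49 -0.88  2.05 -0.2   0.64  1.47] [ 0.89  0.69 -0.8   2.12 -0.04  0.43  1.46]
lev 1 0.785 [
[... 775 characters left out ...]
44  2.14 -1.    0.77 -1.  ] [ 0.49  0.62 -0.57  2.01 -1.    0.52 -1.02] [ 0.55  0.43 -0.4   2.01 -0.94  0.81 -1.06]
bail -1 -0.4 [-0.82  0.63  0.53  1.79 -0.    1.07 -2.29] [-0.88  0.47  0.72  1.88  0.04  1.12 -2.15] [-0.85  0.74  0.72  1.68 -0.15  1.11 -2.09] [ 0.21  0.56 -0.68  1.71  0.62  1.37 -2.65]
lev -1 0.3 [ 0.43  0.34 -0.37  2.04 -0.26  0.71 -1.68] [ 0.43  0.52 -0.33  2.12 -0.29  0.47 -1.55]
lev -1 0.5 [ 0.53  0.36 -0.36  2.07 -0.58  0.71 -1.32] [ 0.59  0.57 -0.4   2.13 -0.63  0.49 -1.14]
lev -1 0.785 [ 0.66  0.45 -0.37  2.1  -0.93  0.82 -0.9 ] [ 0.76  0.68 -0.46  2.13 -0.96  0.62 -0.7 ]
lev -1 1 [ 0.89  0.58 -0.57  2.11 -1.02  0.86 -0.74] [ 0.93  0.82 -0.58  2.11 -1.    0.7  -0.56]
```

```bash
python3 - <<'E'
from h import *
np.set_printoptions(precision=4,suppress=True)
lid=(.6445,-.2251,1.42); R=Rdown(lid[2],-1)
command_gripper(.05,20)
movep(loc(lid,-.021,0,.16),R)
shot('side','side1'); shot('top','top1')
s=sense(); print(s['time_s'],s['position'])
crop('side1',220,80,320,200,5)
E
```

```text
2.85 [ 0.6409 -0.2475  0.1601]
```

View pics/side1_c220_80.png

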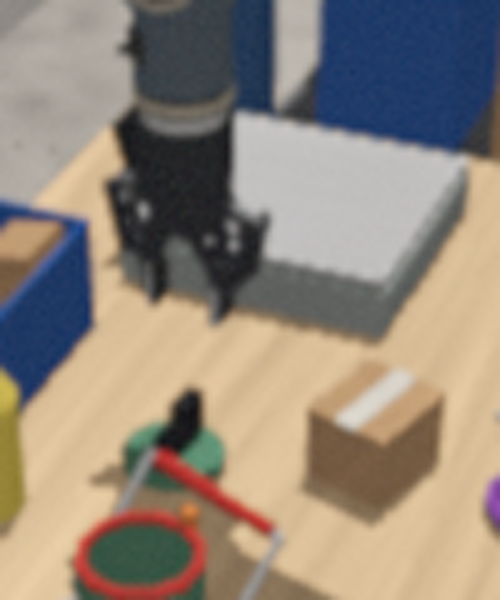

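The jaws straddle the line above the lid's block (crop about 190,420), so I descend and grip.

```bash
python3 - <<'E'
from h import *
np.set_printoptions(precision=4,suppress=True)
lid=(.6445,-.2251,1.42); R=Rdown(lid[2],-1)
print(move_l(loc(lid,-.021,0,.05),feed=.12,until_force=8))
print(sense()['position'],sense()['wrist_force'])
command_gripper(.0,50)
s=sense();print(s['finger_gap'],s['wrist_force'],s['position'])
print(move_l(loc(lid,-.021,0,.20),feed=.15))
shot('side','side2'); shot('top','top2')
s=sense();print(s['time_s'],s['finger_gap'],s['wrist_force'],s['ft_torque'])
crop('side2',220,80,320,200,5);crop('top2',290,130,370,210,6)
E
```

```text
False
[ 0.6421 -0.2459  0.051 ] [0.5191 0.1818 0.4972]
0.015408148728806628 [ 1.0834 -0.9261  4.104 ] [ 0.6421 -0.2462  0.051 ]
False
5.5667 0.015332868312266835 [-0.2791 -0.5214 -3.1022] [-0.0684 -0.0171 -0.0358]
```

View pics/side2_c220_80.png

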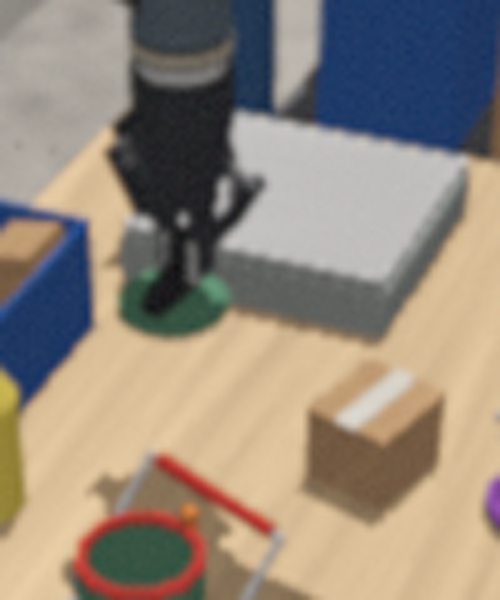

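View pics/top2_c290_130.png

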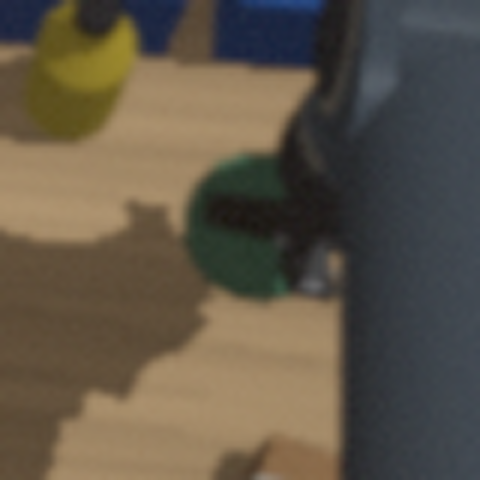

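```bash
python3 - <<'E'
from h import *
np.set_printoptions(precision=4,suppress=True)
can=(.5440,.0390,1.187); R=Rdown(can[2],-1)
movep(loc(can,-.021,0,.27),R)
sleep(.2)
shot('side','side3'); shot('top','top3')
s=sense();print(s['time_s'],s['finger_gap'],s['position'],s['tcp_rot'])
crop('side3',205,90,315,220,5);crop('top3',215,140,315,230,7)
E
```

```text
7.0 0.015469162023675568 [0.5364 0.0187 0.2696] [[-0.0006  0.3758  0.9267]
 [ 0.0003  0.9267 -0.3758]
 [-1.      0.     -0.0007]]
```

View pics/side3_c205_90.png

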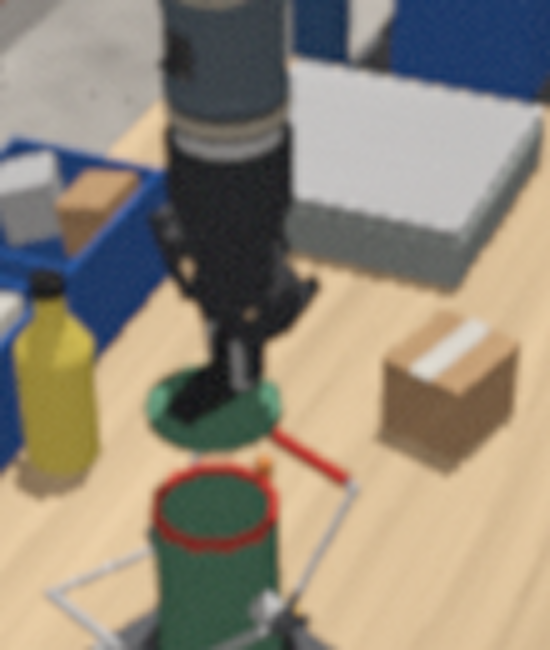

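View pics/top3_c215_140.png

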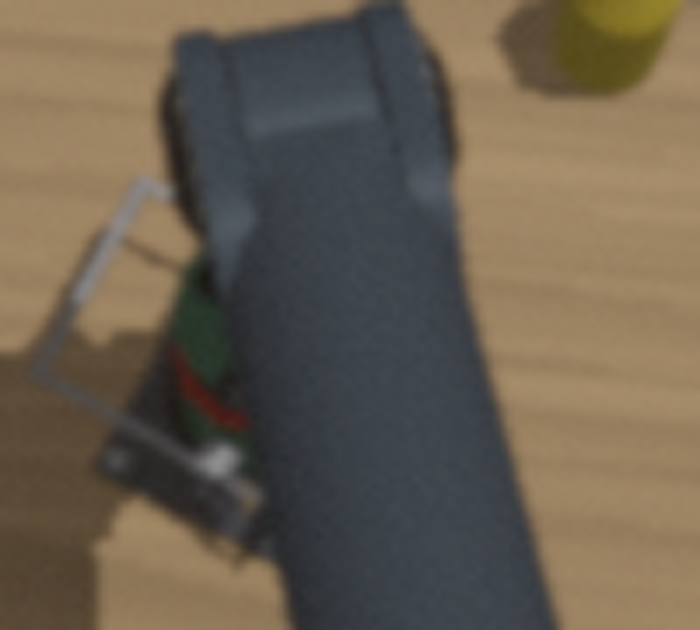

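```bash
python3 - <<'E'
from fit import *
tcp=[0.5364,0.0187,0.2696]; yaw=1.187
for dx in(-.003,0,.003):
  c=loc((tcp[0],tcp[1],yaw),.021+dx,0,0)
  L=lidlayers((c[0],c[1],yaw),.2696-.051)
  q=poly('side',L[0])[:,0]; print(dx,q.min(0),q.max(0))
c=loc((tcp[0],tcp[1],yaw),.021,0,0)
L=list(lidlayers((c[0],c[1],yaw),.2186))+[l[0] for l in canlayers((.5440,.039,1.187,-.03))]
overlay('side','side3',L,(225,155,285,205),12,'ov4')
E
```

```text
-0.003 [233.74733 161.65628] [261.3459  180.67438]
0 [233.01813 162.05318] [260.6559  181.11661]
0.003 [232.28705 162.45107] [259.96417 181.56   ]
```

View pics/ov4.png

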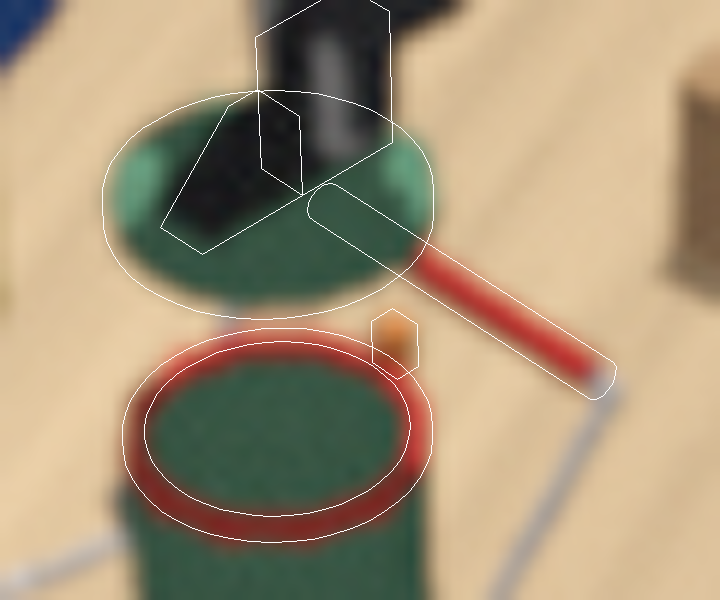

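```bash
python3 - <<'E'
from fit import *
p=np.load('pics/side3.npz')['p']
b=p[155:205,225:285]; b=cv2.resize(b,None,fx=8,fy=8,interpolation=cv2.INTER_CUBIC).astype(float)
bg=np.array([200,170,130]); 
g=b[...,1]-b[...,0]
for t in(0,-10,-20):
    m=((g>t)&(b.sum(2)>60)).astype(np.uint8)
    m[int(8*25):]=0 # rows <180+..
    n,l,st,ce=cv2.connectedComponentsWithStats(m)
    i=1+np.argmax(st[1:,4]); ys,xs=np.where(l==i)
    print(t,xs.min()/8+225,(xs.max()+1)/8+225,ys.min()/8+155,(ys.max()+1)/8+155)
    h=cv2.convexHull(np.stack([xs,ys],1).astype(np.float32)/8); 
    M=cv2.moments(h); print(M['m10']/M['m00']+225-.5,M['m01']/M['m00']+155-.5, M['m00'])
yaw=1.187
for a,(dx,dy,dz) in {'0':(0,0,0),'x':(.001,0,0),'y':(0,.001,0),'z':(0,0,.001)}.items():
    c=loc((.5364,.0187,yaw),.021+dx,dy,0); q=poly('side',lidlayers((c[0],c[1],yaw),.2186+dz)[0]); M=cv2.moments(q)
    print(a,M['m10']/M['m00'],M['m01']/M['m00'],M['m00'],q[:,0].min(0),q[:,0].max(0))
E
```

```text
0 234.125 261.5 155.0 180.0
249.04737677446383 168.3333353474807 484.8515625
-10 233.75 262.375 155.0 180.0
248.81537973661753 167.31071000253695 564.5703125
-20 233.375 263.125 155.0 180.0
248.82803081959761 167.303509766897 595.7890625
0 246.85508124593932 171.57412057533574 423.55591558199376 [233.01813 162.05318] [260.6559  181.11661]
x 246.6183805082305 171.71420774684765 424.05989416874945 [232.77464 162.1857 ] [260.42554 181.26428]
y 247.07187337469574 171.71479562304592 424.1067814552225 [233.22919 162.18588] [260.87875 181.26527]
z 246.84416764226984 171.3214333566837 423.75047319510486 [232.99959 161.80164] [260.65253 180.8628 ]
```

```bash
python3 - <<'E'
from fit import *
p=np.load('pics/side3.npz')['p']
np.set_printoptions(linewidth=200)
for v in(168,170,172,174,176): print(v,[tuple(map(int,p[v,u])) for u in range(230,237)],[tuple(map(int,p[v,u])) for u in range(257,265)])
for u in(240,244,248,252): print(u,[tuple(map(int,p[v,u])) for v in range(176,184)])
C=cloud('side','side3'); m=mask_green(p); m[:160]=0;m[181:]=0;m[:,:230]=0;m[:,265:]=0
print(m.sum(),np.median(C[m],0))
# plate-only points in canister local
can=(.544,.039,1.187); q=C[m]-np.array([can[0],can[1],0]); c,s=np.cos(can[2]),np.sin(can[2])
l=np.stack([c*q[:,0]+s*q[:,1],-s*q[:,0]+c*q[:,1],q[:,2]],1)
print(np.percentile(l,[1,5,25,50,75,95,99],axis=0))
A=np.c_[l[:,:2],np.ones(len(l))]; ok=np.abs(l[:,2]-np.median(l[:,2]))<.01; print(np.linalg.lstsq(A[ok],l[ok,2],rcond=None)[0])
E
```

```text
168 [(227, 200, 161), (228, 201, 162), (226, 199, 160), (217, 193, 154), (181, 172, 138), (130, 156, 125), (106, 155, 124)] [(88, 133, 104), (102, 155, 124), (102, 152, 123), (135, 155, 123), (193, 177, 141), (217, 191, 154), (223, 196, 158), (223, 196, 157)]
170 [(227, 200, 161), (225, 198, 159), (219, 192, 155), (196, 178, 141), (147, 158, 125), (108, 151, 122), (101, 150, 119)] [(77, 115, 91), (89, 133, 106), (100, 151, 121), (124, 157, 125), (180, 174, 138), (214, 192, 152), (222, 194, 155), (224, 197, 158)]
172 [(223, 196, 158), (220, 193, 155), (214, 189, 151), (191, 172, 136), (143, 154, 123), (101, 144, 116), (84, 131, 103)] [(53, 83, 65), (64, 99, 78), (84, 129, 103), (108, 139, 110), (166, 159, 124), (209, 184, 145), (221, 195, 155), (220, 194, 156)]
174 [(218, 192, 153), (218, 191, 154), (220, 194, 155), (212, 185, 148), (168, 151, 118), (98, 110, 86), (57, 87, 69)] [(53, 82, 64), (52, 84, 67), (70, 88, 68), (132, 114, 87), (192, 165, 129), (216, 190, 151), (217, 191, 152), (215, 189, 151)]
176 [(218, 191, 153), (220, 193, 154), (221, 194, 155), (219, 193, 154), (203, 178,
[... 327 characters left out ...]
6), (55, 84, 67), (67, 90, 73), (113, 117, 102), (159, 140, 125), (185, 130, 119), (180, 83, 77)]
248 [(55, 84, 68), (53, 84, 65), (56, 84, 68), (74, 93, 72), (135, 123, 96), (189, 150, 117), (201, 135, 105), (176, 82, 67)]
252 [(52, 83, 65), (54, 83, 66), (58, 85, 68), (105, 106, 81), (178, 158, 121), (214, 180, 143), (217, 160, 126), (194, 99, 78)]
200 [0.53116139 0.04950754 0.23325417]
[[-0.03686712 -0.03602671  0.23029039]
 [-0.02897871 -0.03166755  0.23104701]
 [-0.00884123  0.00264502  0.23241779]
 [ 0.00709673  0.01395035  0.23325417]
 [ 0.02301459  0.02458079  0.2343908 ]
 [ 0.03320197  0.03610308  0.23667138]
 [ 0.03660227  0.03957077  0.25076138]]
[0.01716268 0.01279325 0.23312275]
```

```bash
cat >> fit.py <<'E'
from scipy.ndimage import map_coordinates
from scipy.optimize import least_squares
def edges(P,n,pts,ch,w=3.0,thr=15):
    "pts ordered closed contour 2D (K,2) -> offsets along outward normal, nan where weak"
    im=ch(P.astype(float)); c=pts.mean(0); t=np.roll(pts,-1,0)-np.roll(pts,1,0)
    nn=np.stack([t[:,1],-t[:,0]],1); nn/=np.linalg.norm(nn,axis=1,keepdims=True)
    nn*=np.sign(((pts-c)*nn).sum(1))[:,None]
    s=np.arange(-w,w+.01,.1); out=np.full(len(pts),np.nan)
    for i in range(len(pts)):
        q=pts[i]+s[:,None]*nn[i]; f=map_coordinates(im,[q[:,1],q[:,0]],order=3); g=np.gradient(f,.1)
        k=np.argmax(np.abs(g))
        if abs(g[k])>thr and 3<k<len(s)-4: out[i]=s[k]
    return out,nn
def dense(n,pts,K=72):
    h=poly(n,pts)[:,0]; h=np.vstack([h,h[:1]]); L=np.r_[0,np.cumsum(np.linalg.norm(np.diff(h,axis=0),axis=1))]
    t=np.linspace(0,L[-1],K,endpoint=False); return np.stack([np.interp(t,L,h[:,i]) for i in(0,1)],1)
E
python3 - <<'E'
from fit import *
np.set_printoptions(precision=2,suppress=True,linewidth=160)
P=np.load('pics/side3.npz')['p']; yaw=1.187
c=loc((.5364,.0187,yaw),.021,0,0)
f=lambda d:tf(cyl((0,0),.043,.008,.016),*(loc((c[0],c[1],yaw),d[0],d[1],0)[:2]),yaw,.2186+d[2])
red=lambda p:p[...,0]-.5*(p[...,1]+p[...,2]); gr=lambda p:p[...,0]-p[...,1]
def solve(P,n,f,ch,thr,nd=2):
    d=np.zeros(3)
    for it in range(4):
        pts=dense(n,f(d)); o,nn=edges(P,n,pts,ch,thr=thr)
        J=[]
        for k in range(nd):
            e=np.zeros(3);e[k]=.001; q=poly(n,f(d+e))[:,0]; 
            J.append(((q.mean(0)-poly(n,f(d))[:,0].mean(0))[None]*nn).sum(1))
        J.append(np.ones(len(nn)))  # shrink
        J=np.array(J).T; ok=~np.isnan(o)
        r=least_squares(lambda x:J[ok]@x-o[ok],np.zeros(nd+1),loss='soft_l1',f_scale=.2).x
        d[:nd]+=r[:nd]*.001
    return d*1000,r,ok.sum(),o
print('lid',solve(P,'side',f,gr,12))
print('lid3',solve(P,'side',f,gr,12,3)[:3])
can=(.544,.039,1.187)
for tag in('side3','side0','top0'):
    Q=np.load(f'pics/{tag}.npz')['p']; n=tag[:-1]
    fr=lambda d:tf(cyl((0,0),.042,.1505,.154),*loc(can,d[0],d[1],0)[:2],0,0)
    fi=lambda d:tf(cyl((0,0),.036,.154,.154),*loc(can,d[0],d[1],0)[:2],0,0)
    print(tag,'outer',solve(Q,n,fr,red,12)[:3],'inner',solve(Q,n,fi,red,12)[:3])
T=np.load('pics/top0.npz')['p']; L=(.6445,-.2251,1.42)
fl=lambda d:tf(cyl((0,0),.043,.008,.016),*loc(L,d[0],d[1],0)[:2],0,0)
print('top0 lid',solve(T,'top',fl,gr,12)[:3])
E
```

```text
lid (array([-2.63, -0.25,  0.  ]), array([ 0.1 ,  0.09, -0.79]), np.int64(56), array([-0.7, -0.8, -1.1, -1. , -0.6, -0.5, -0.8, -1.1, -1.1, -1.3, -1.2, -1.2,  nan,  2.4,  1.9,  1.7,  1.6,  nan,  nan,  1.6,  1.8,  2.2,  nan, -1.1, -1. ,
       -1. , -1.1, -0.9, -0.9, -0.9, -0.9, -0.9, -0.8, -0.7, -0.5, -0.4, -0.5, -0.5, -0.5, -0.5, -0.7, -0.9, -1.1, -1.1, -1.1, -1.1, -1.2, -0.8, -0.7, -0.9,
       -0.7,  nan,  nan,  nan,  nan,  nan,  nan,  nan,  nan,  nan,  nan,  nan,  nan, -0.7, -0.9, -1. , -0.7, -0.7, -0.7, -0.8, -0.7, -0.6]))
lid3 (array([ 5.81,  9.45, 10.1 ]), array([ 6.75,  7.7 ,  8.06, -0.82]), np.int64(56))
side3 outer (array([0.97, 0.41, 0.  ]), array([-0.  , -0.01, -2.31]), np.int64(72)) inner (array([2.53, 2.32, 0.  ]), array([-0.02,  0.05, -0.54]), np.int64(72))
side0 outer (array([5.  , 5.92, 0.  ]), array([-0.13,  0.1 , -1.17]), np.int64(67)) inner (array([1.57, 1.38, 0.  ]), array([ 0.04,  0.02, -0.78]), np.int64(72))
top0 outer (array([1.51, 5.47, 0.  ]), array([ 0.16,  0.01, -0.84]), np.int64(67)) inner (array([-0.01,  6.13,  0.  ]), array([-0.17,  0.04,  0.81]), np.int64(71))
top0 lid (array([-1.08, -0.73,  0.  ]), array([-0.02,  0.01, -0.34]), np.int64(65))
```

```bash
python3 - <<'E'
from h import *
np.set_printoptions(precision=4,suppress=True)
can=(.5440,.0390,1.187); R=Rdown(can[2],-1)
move_l(loc(can,-.0192,0,.216),R,feed=.1)
sleep(.2)
shot('side','side4')
s=sense();print(s['time_s'],s['finger_gap'],s['position'],s['wrist_force'])
crop('side4',225,150,285,205,11)
E
```

```text
7.9417 0.01508828902058365 [0.5372 0.0213 0.2167] [-0.1077 -0.3739 -2.3571]
```

View pics/side4_c225_150.png

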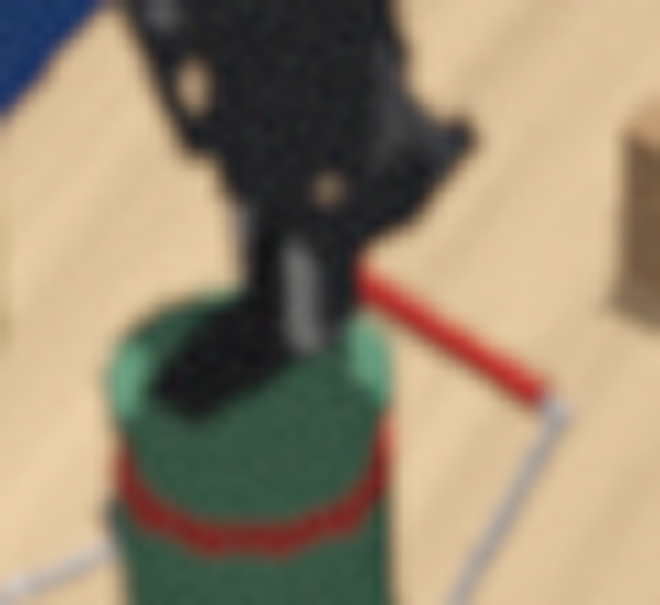

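Lid edges sit at 108–395 and the ring's at 118–388, so they are centred to about 0.5 mm. I lower with a force stop.

```bash
python3 - <<'E'
from h import *
np.set_printoptions(precision=4,suppress=True)
can=(.5440,.0390,1.187)
for z in(.209,.203,.199,.196):
    h=move_l(loc(can,-.0190,0,z),feed=.04,until_force=10)
    s=sense();print(h,s['time_s'],s['position'],s['wrist_force'],s['ft_torque'])
    if h: break
shot('side','side5');crop('side5',225,150,285,205,11)
E
```

```text
False 8.2667 [0.5366 0.0213 0.2086] [-0.4684  0.4843 -2.9754] [-0.0869  0.0091 -0.0007]
False 8.5667 [0.5366 0.0213 0.2026] [-0.1121  0.2394 -2.0992] [-0.046  -0.0056  0.0034]
False 8.8167 [0.5367 0.0213 0.1987] [ 0.5981 -0.6377 -3.3798] [-0.0203 -0.0169  0.0263]
False 9.0667 [0.5374 0.0215 0.1967] [ 0.1195 -0.3686  1.4207] [-0.0173  0.1375 -0.0371]
```

View pics/side5_c225_150.png

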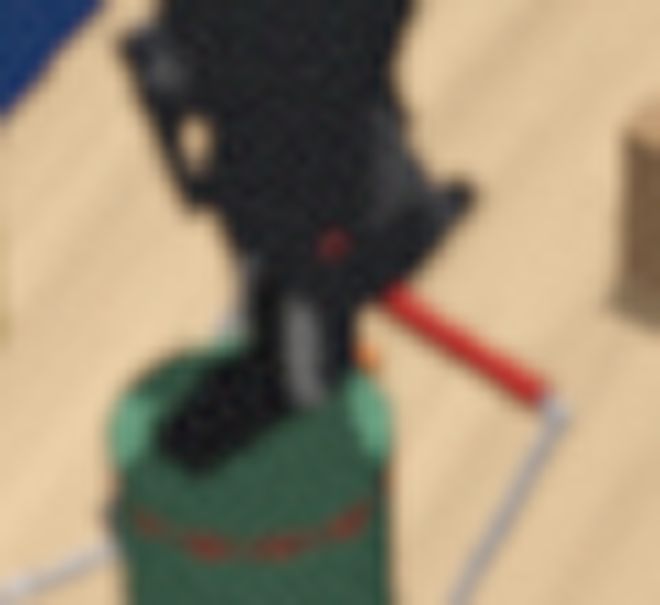

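Contact came at the home height (lid about 0.146), and the orange key shows above the plate edge at crop (368,355). I release, retreat and look.

```bash
python3 - <<'E'
from h import *
np.set_printoptions(precision=4,suppress=True)
can=(.5440,.0390,1.187)
command_gripper(.045,20)
s=sense();print(s['wrist_force'],s['finger_gap'])
move_l(loc(can,-.019,0,.30),feed=.25)
# move aside over +x of canister, ready for the bail
R=Rbar(can[2],0,1)
try: movep(loc(can,.11,-.03,.25),R)
except Exception as e: print(e)
s=sense();print(s['time_s'],s['joint_pos'],s['position'])
shot('side','side6');shot('top','top6')
crop('side6',205,90,315,220,5);crop('top6',205,150,295,230,7)
E
```

```text
[0.3219 0.1737 0.5243] 0.04451122945495849
11.1833 [ 0.3212  0.535  -0.8594  1.6286  0.4306  1.1805  0.5488] [0.6126 0.1292 0.2492]
```

View pics/side6_c205_90.png

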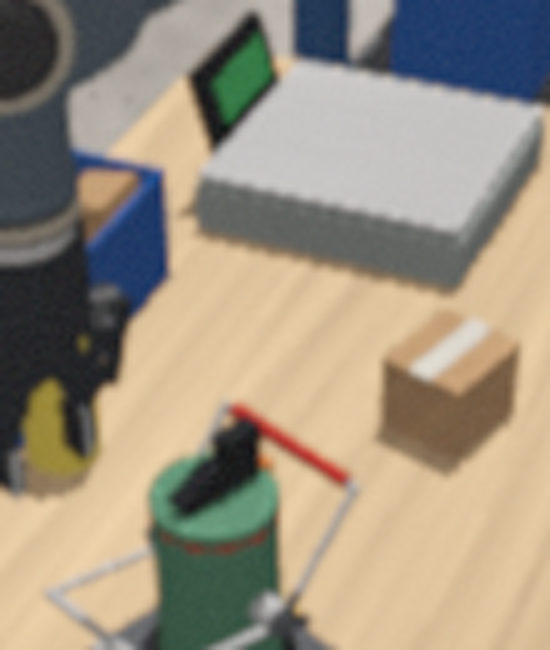

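View pics/top6_c205_150.png

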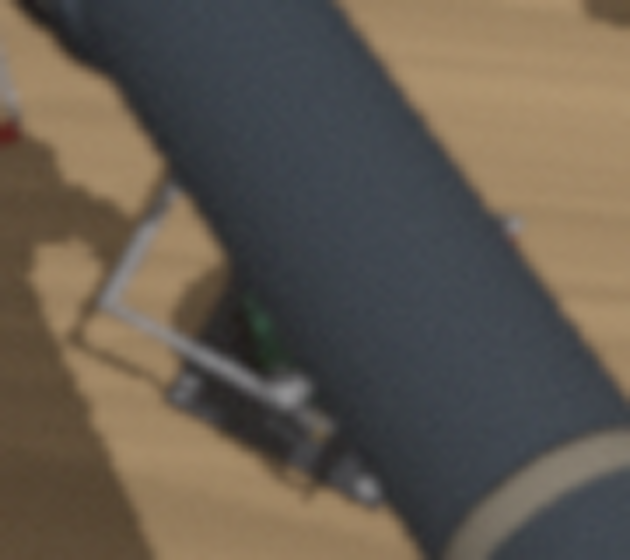

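```bash
python3 - <<'E'
from h import *
np.set_printoptions(precision=4,suppress=True)
can=(.5440,.0390,1.187)
def tri(a,b):
    (o1,r1),(o2,r2)=ray('top',*a),ray('side',*b); A=np.stack([r1,-r2],1); t=np.linalg.lstsq(A,o2-o1,rcond=None)[0]
    p,q=o1+r1*t[0],o2+r2*t[1]; return (p+q)/2,np.linalg.norm(p-q)
for a,b in(((234.9,165.5),(237.1,225.9)),((220.1,193),(214.8,208.1)),((234.9,165.5),(214.8,208.1)),((220.1,193),(237.1,225.9))):
    p,e=tri(a,b); d=p-np.array([can[0],can[1],0]);c,s=np.cos(can[2]),np.sin(can[2])
    print(p,e,'local',c*d[0]+s*d[1],-s*d[0]+c*d[1],d[2])
E
```

```text
[0.6033 0.1037 0.0439] 0.08888528488768443 local 0.0821497351397228 -0.030766625790797236 0.043894810477212
[0.5539 0.1589 0.1653] 0.07763884981360539 local 0.1148819192096945 0.03572280173225149 0.16528248918475713
[0.6324 0.1095 0.1017] 0.0009930071735942297 local 0.09843194088016502 -0.05556069968437234 0.10173736822072416
[0.5295 0.1508 0.0998] 0.00044218276657888647 local 0.09821411779235363 0.05531948629341422 0.09982827759502039
```

The ends triangulate cleanly: bar at local x 0.098, y ±55 mm, z about 0.101, with residuals under 1 mm. That agrees with the description. I grasp it lightly at y = −30 mm.

```bash
python3 - <<'E'
from h import *
np.set_printoptions(precision=4,suppress=True)
can=(.5440,.0390,1.187); R=Rbar(can[2],0,1)
command_gripper(.04,20)
move_l(loc(can,.097,-.03,.16),R,feed=.2)
print(move_l(loc(can,.097,-.03,.108),feed=.1,until_force=6))
s=sense();print(s['position'],s['wrist_force'])
command_gripper(0,20)
s=sense();print(s['time_s'],s['finger_gap'],s['position'],s['wrist_force'])
shot('side','side7');crop('side7',185,130,305,250,5)
E
```

```text
False
[0.6087 0.1186 0.1076] [ 2.5566  2.9272 -0.0596]
13.1667 0.0071547376789430845 [0.6084 0.1194 0.1085] [ 0.9122  5.1737 -0.1211]
```

View pics/side7_c185_130.png

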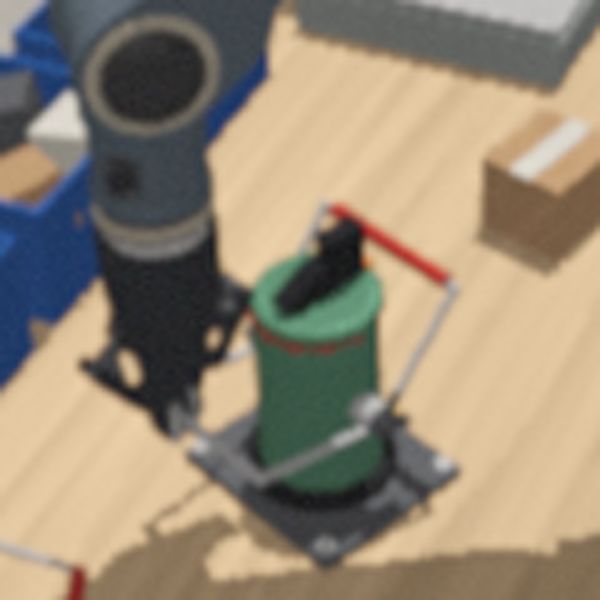

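Gripped at a gap of 7.2 mm, on the 8 mm bar. Now I follow the arc, watching the force.

```bash
python3 - <<'E'
from h import *
np.set_printoptions(precision=3,suppress=True)
can=(.5440,.0390,1.187); R=Rbar(can[2],0,1)
for a in list(range(20,80,8))+[79.5]:
    t=np.radians(a); p=loc(can,-.0197+.121*np.cos(t),-.03,.0762+.121*np.sin(t)+.0073)
    try: h=move_l(p,R,feed=.12,until_force=20)
    except Exception as e: print(a,e);break
    s=sense(); print(a,h,s['time_s'],s['wrist_force'],s['finger_gap'],s['position']-p)
    if h: break
shot('side','side8');crop('side8',185,90,305,210,5)
E
```

```text
20 False 13.5083 [-1.161  4.255  0.257] 0.0069649603950439915 [-0.  0.  0.]
28 False 13.8 [-0.334  5.193  1.717] 0.0073037203750600625 [-0.     0.001  0.   ]
36 False 14.0917 [-0.57   6.422  2.935] 0.007146186635931376 [0.    0.002 0.   ]
44 False 14.3833 [0.484 6.619 5.094] 0.006960395032425097 [0.    0.002 0.001]
52 False 14.675 [-0.505  7.506  7.32 ] 0.007055543803782586 [0.    0.002 0.001]
60 False 14.9667 [-1.668  5.017  6.483] 0.006430962940707945 [-0.     0.001  0.001]
68 False 15.2583 [-2.063  4.048  4.737] 0.007287875202065006 [-0.001 -0.     0.   ]
76 False 15.55 [-3.437  2.958  2.36 ] 0.0070608481933198 [-0.001 -0.001 -0.001]
79.5 False 15.8 [-2.601  2.006 -1.995] 0.007154288344746828 [-0.001 -0.001 -0.001]
```

View pics/side8_c185_90.png

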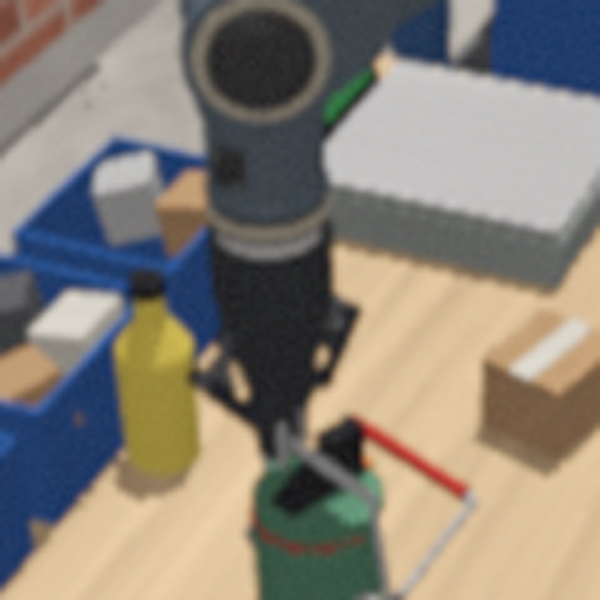

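```bash
python3 - <<'E'
from h import *
np.set_printoptions(precision=3,suppress=True)
can=(.5440,.0390,1.187); R=Rbar(can[2],0,1)
print(move_l(loc(can,-.001,-.03,.1955+.0073),R,feed=.05,until_force=6))
s=sense(); print(s['wrist_force'],s['position'])
sleep(.3)
command_gripper(.03,20)
move_l(loc(can,0,-.03,.27),feed=.2)
sleep(.2)
shot('side','side9');shot('top','top9')
crop('side9',205,140,285,220,7);crop('top9',205,150,295,230,7)
print(sense()['time_s'])
E
```

```text
False
[-5.344  2.157 -3.295] [0.571 0.026 0.202]
17.5333
```

View pics/side9_c205_140.png

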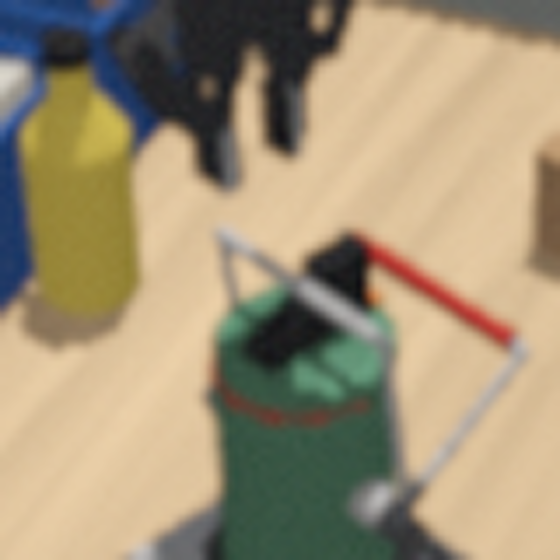

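The bail bar rests over the saddle against the block and stays there unassisted. Next I plan the lever: check the carton's distance and IK along the whole arc.

```bash
python3 - <<'E'
from h import *
np.set_printoptions(precision=3,suppress=True)
can=(.5440,.0390,1.187)
print('carton',atz('top',343,216,.07))
p=np.load('pics/side9.npz')
for t in(.6,.785,.95):
  for f in(1,-1):
    R=Rbar(can[2],t,f); d=R[:,0]; print(t,f)
    for a in(47,20,0,-25,-28):
        q=loc(can,-.1*np.cos(np.radians(a)),0,.09+.1*np.sin(np.radians(a)))
        print(a,inverse_kinematics(q-.012*d,R),inverse_kinematics(q-.09*d,R))
E
```

```text
carton [ 0.494 -0.287  0.07 ]
0.6 1
47 [ 1.159  0.632 -1.16   2.049 -0.01   0.639  1.327] [ 1.298  0.52  -1.197  1.989 -0.144  0.82   1.463]
20 [ 1.176  0.699 -1.123  2.075  0.053  0.595  1.35 ] [ 1.313  0.59  -1.169  2.02  -0.08   0.772  1.483]
0 [ 1.158  0.758 -1.086  2.093  0.118  0.541  1.335] [ 1.297  0.651 -1.145  2.045 -0.017  0.713  1.467]
-25 [ 1.102  0.829 -1.034  2.109  0.204  0.458  1.285] [ 1.245  0.724 -1.109  2.075  0.066  0.623  1.418]
-28 [ 1.093  0.836 -1.028  2.111  0.214  0.447  1.277] [ 1.237  0.732 -1.105  2.078  0.075  0.612  1.411]
0.6 -1
47 [-0.14   0.372  0.525  2.118 -1.01   0.984 -0.889] [-0.218  0.294  0.718  2.065 -0.898  1.135 -0.951]
20 [ 0.07   0.419  0.332  2.135 -1.01   0.912 -0.809] [-0.002  0.334  0.525  2.088 -0.901  1.073 -0.871]
0 [ 0.237  0.469  0.141  2.143 -1.005  0.817 -0.774] [ 0.018  0.396  0.525  2.113 -0.96   1.047 -0.776]
-25 [ 0.37   0.547 -0.048  2.149 -1.019  0.691 -0.74 ] [ 0.155  0.446  0.332  2.134 -0.992  0.936 -0.736]
-28 [ 0.365  0.556 -0.048  2.15  -1.032  0.684 -0.728] [ 0.151  0.454  0.332  2.137 -1.004  0.929 -0.726]
0.785
[... 1430 characters left out ...]
1  1.617] [ 1.428  1.019 -1.168  2.058 -0.073  0.644  1.726]
-28 [ 1.3    1.125 -1.149  2.095  0.051  0.462  1.611] [ 1.422  1.028 -1.165  2.06  -0.064  0.634  1.722]
0.95 -1
47 [ 0.919  0.548 -0.613  2.099 -0.946  0.837 -0.828] [ 0.6    0.406 -0.048  2.072 -1.028  1.176 -0.722]
20 [ 0.823  0.585 -0.426  2.111 -1.015  0.884 -0.675] [ 0.649  0.48  -0.048  2.077 -1.019  1.159 -0.635]
0 [ 0.833  0.654 -0.425  2.114 -1.024  0.842 -0.61 ] [ 0.809  0.554 -0.238  2.076 -0.967  1.052 -0.63 ]
-25 [ 0.955  0.792 -0.61   2.111 -0.93   0.674 -0.64 ] [ 0.936  0.66  -0.426  2.083 -0.914  0.905 -0.636]
-28 [ 0.951  0.802 -0.609  2.111 -0.937  0.665 -0.63 ] [ 0.932  0.668 -0.426  2.085 -0.92   0.895 -0.627]
```

View pics/top9_c205_150.png

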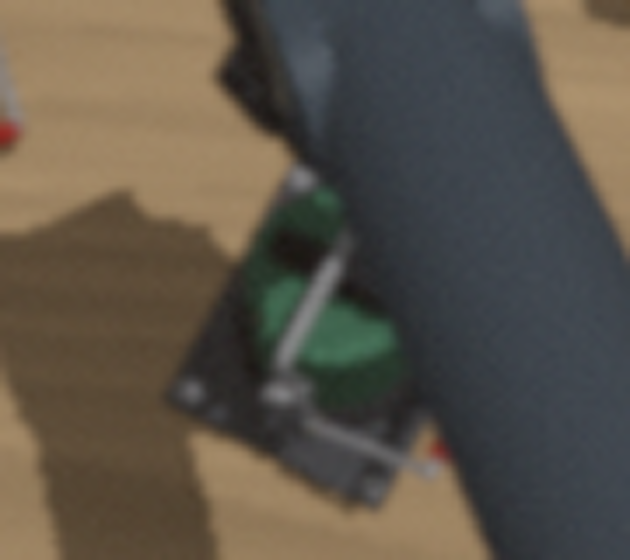

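```bash
python3 - <<'E'
from h import *
np.set_printoptions(precision=3,suppress=True)
can=(.5440,.0390,1.187); R=Rbar(can[2],.75,1); d=R[:,0]
q=loc(can,-.0695,0,.162)
move_l(loc(can,-.03,-.03,.34),feed=.3)
command_gripper(.028,60)
movep(q-.13*d+[0,0,.04],R)
move_l(q-.06*d,R,feed=.2)
sleep(.1)
shot('side','side10');shot('top','top10')
crop('side10',225,110,325,200,7);crop('top10',220,150,320,230,7)
s=sense();print(s['time_s'],s['joint_pos'],s['wrist_force'])
E
```

```text
19.9083 [ 1.249  0.571 -1.074  2.036 -0.37   0.747  1.727] [-0.033 -1.074 -0.389]
```

View pics/side10_c225_110.png

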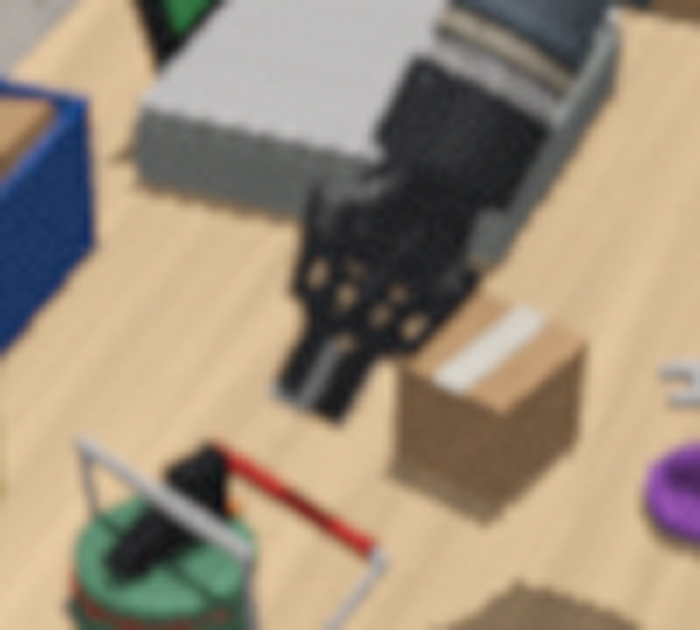

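View pics/top10_c220_150.png

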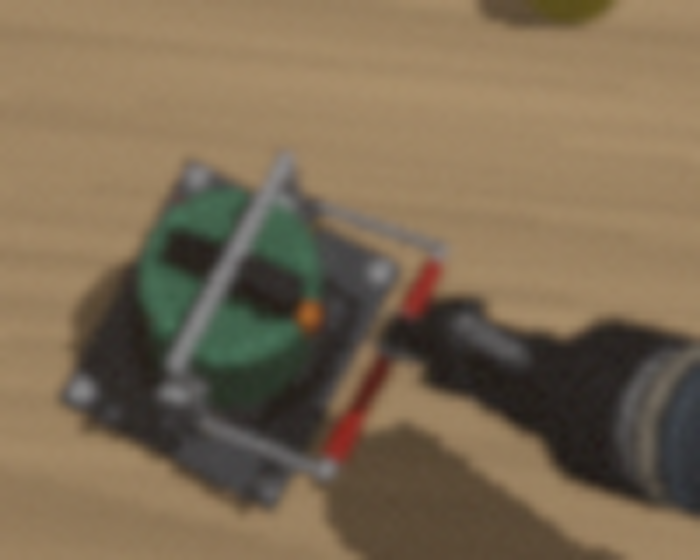

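The lid, the key in its notch, and the bail in the saddle all look right in the top view, and the gripper is aimed at the middle of the red bar. I go in and grip.

```bash
python3 - <<'E'
from h import *
np.set_printoptions(precision=3,suppress=True)
can=(.5440,.0390,1.187); R=Rbar(can[2],.75,1); d=R[:,0]
q=loc(can,-.0695,0,.162)
h=move_l(q-.012*d,R,feed=.08,until_force=5)
s=sense();print(h,s['position']-(q-.012*d),s['wrist_force'])
shot('side','side11');crop('side11',225,130,305,220,7)
if not h:
    command_gripper(0,60)
    s=sense();print(s['time_s'],s['finger_gap'],s['position']-(q-.012*d),s['wrist_force'])
    shot('side','side12');crop('side12',225,130,305,215,7)
E
```

```text
True [-0.002 -0.005  0.003] [-2.956 -1.819  2.015]
```

```bash
python3 -c "
import cv2,numpy as np,glob
a=[cv2.imread(f) for f in sorted(glob.glob('pics/side1[12]_c*.png'))]; cv2.imwrite('pics/j.png',cv2.resize(np.hstack([x[:590] for x in a]),None,fx=.7,fy=.7))"
```

```text
(no output)
```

View pics/j.png

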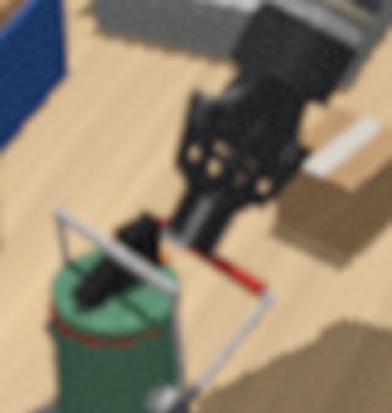

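```bash
python3 - <<'E'
from h import *
np.set_printoptions(precision=3,suppress=True)
s=sense();print(s['wrist_force'],s['ft_torque'])
sleep(.2);s=sense();print(s['wrist_force'],s['ft_torque'])
crop('side11',240,150,290,200,12)
shot('top','top11');crop('top11',250,170,300,210,14)
E
```

```text
[-1.309 -1.913  1.134] [-0.923  0.365 -0.007]
[-0.394 -0.636  0.486] [-0.672  0.316 -0.017]
```

View pics/side11_c240_150.png

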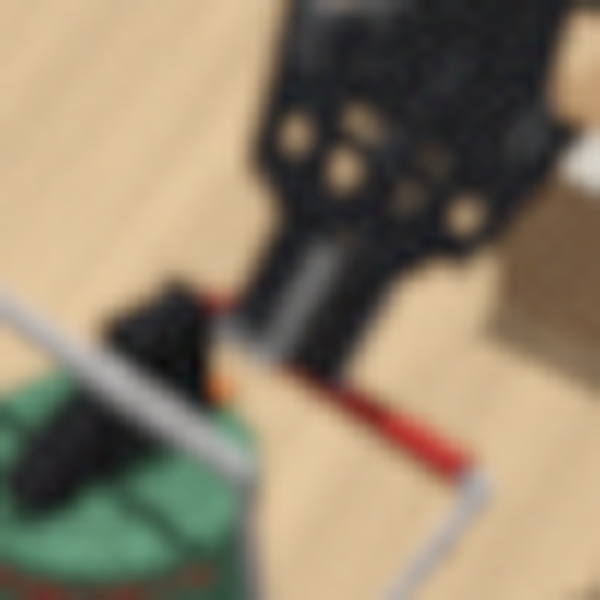

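View pics/top11_c250_170.png

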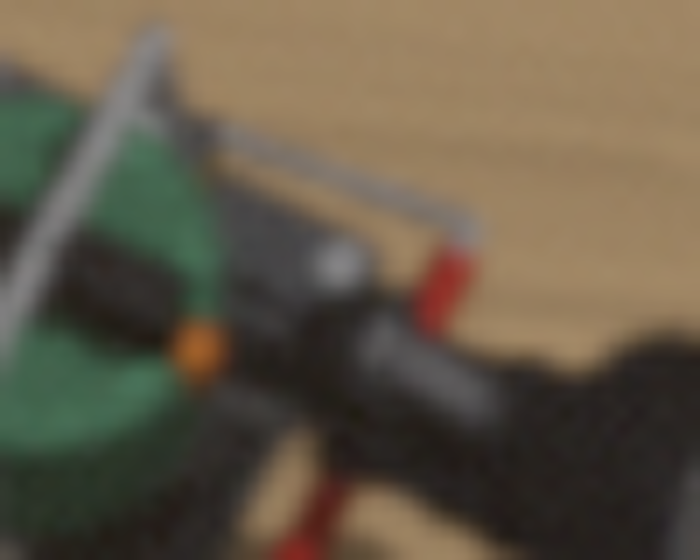

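```bash
python3 - <<'E'
from h import *
np.set_printoptions(precision=3,suppress=True)
can=(.5440,.0390,1.187); R=Rbar(can[2],.75,1); d=R[:,0]
q=loc(can,-.0707,0,.1607)
move_l(q-.035*d,R,feed=.15)
command_gripper(.034,20); sleep(.1)
s=sense();print(s['wrist_force'],s['ft_torque'],s['finger_gap'])
for k in(.028,.022,.017,.012):
    h=move_l(q-k*d,R,feed=.06,until_force=9)
    s=sense();print(k,h,s['wrist_force'],s['ft_torque'])
    if h:break
command_gripper(0,30)
s=sense();print(s['time_s'],s['finger_gap'],s['position']-(q-.012*d),s['wrist_force'])
shot('side','side12');crop('side12',225,130,305,215,7)
E
```

```text
[ 0.057 -0.482  0.367] [-0.621  0.243  0.032] 0.033807123298196844
0.028 False [-0.358 -0.328  0.618] [-0.656  0.263 -0.013]
0.022 False [-0.346 -0.303 -0.327] [-0.676  0.248 -0.002]
0.017 False [-0.564 -1.031  1.061] [-0.756  0.192 -0.07 ]
0.012 False [ 0.051 -0.206  0.565] [-0.678  0.252 -0.045]
22.7667 0.00021688566117835596 [-0. -0.  0.] [-0.392 -0.053  0.52 ]
```

View pics/side12_c225_130.png

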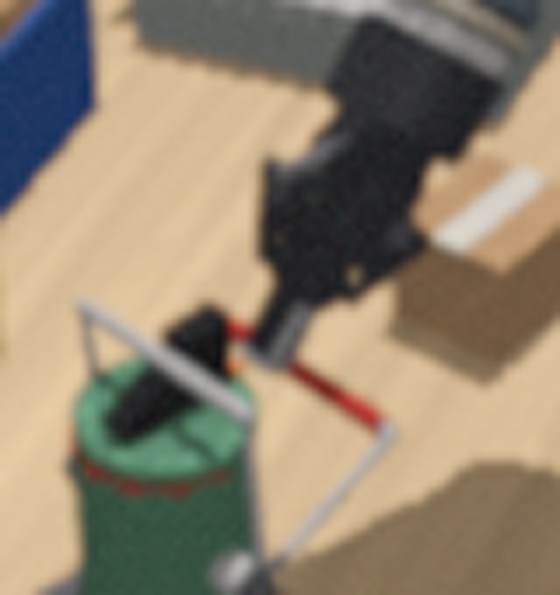

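Gap 0, so I missed the bar. The lever end in the side view sits lower than at the start, (279,190) against (275,187), because the bail swing moved it a little. I re-measure.

```bash
cat >> h.py <<'E'
def tri(a,b):
    (o1,r1),(o2,r2)=ray('top',*a),ray('side',*b); A=np.stack([r1,-r2],1); t=np.linalg.lstsq(A,o2-o1,rcond=None)[0]
    p,q=o1+r1*t[0],o2+r2*t[1]; return (p+q)/2,np.linalg.norm(p-q)
def tolocal(can,p):
    d=p-np.array([can[0],can[1],0]);c,s=np.cos(can[2]),np.sin(can[2]); return np.array([c*d[0]+s*d[1],-s*d[0]+c*d[1],d[2]])
E
python3 - <<'E'
from h import *
np.set_printoptions(precision=4,suppress=True)
can=(.5440,.0390,1.187)
f=lambda c,s,o:(o[0]+c[0]/s-.5,o[1]+c[1]/s-.5)
for a,b in(((325,468),(380,560)),((440,248),(218,445))):
    p,e=tri(f(a,7,(220,150)),f(b,7,(225,110))); print('side10',tolocal(can,p),e)
for a,b in(((418,428),(493,295)),((548,180),(325,180))):
    p,e=tri(f(a,8,(210,160)),f(b,7,(205,145))); print('start',tolocal(can,p),e)
shot('top','top12');crop('top12',230,160,310,230,8)
E
```

```text
side10 [-0.0832  0.0606  0.1431] 0.00029223803173189023
side10 [-0.086  -0.0578  0.145 ] 0.006679049153695494
start [-0.0666  0.0595  0.1646] 0.001357969426205009
start [-0.0678 -0.0574  0.1669] 0.001121604264607261
```

View pics/top12_c230_160.png

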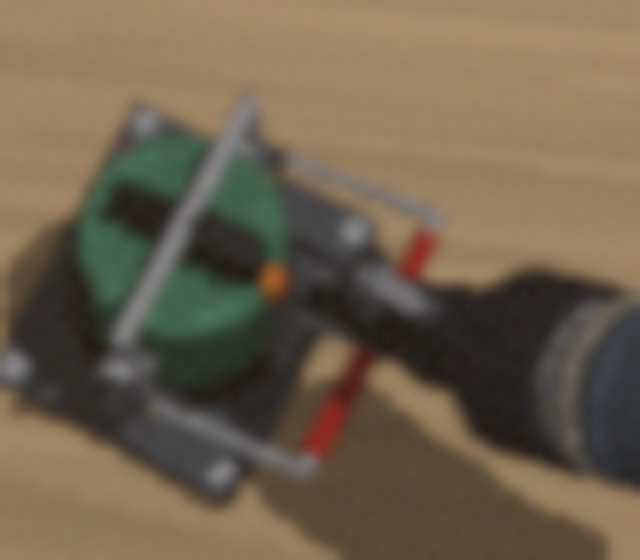

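```bash
python3 - <<'E'
from h import *
np.set_printoptions(precision=3,suppress=True)
can=(.5440,.0390,1.187); R=Rbar(can[2],.75,1); d=R[:,0]
t=np.radians(32.7); q=loc(can,-.1*np.cos(t),0,.09+.1*np.sin(t))
move_l(sense()['position']-.04*d,R,feed=.2)
command_gripper(.038,20)
move_l(q-.045*d,R,feed=.2)
for k in(.03,.022,.015,.010):
    h=move_l(q-k*d,R,feed=.08,until_force=9)
    s=sense();print(k,h,s['wrist_force'],s['ft_torque'])
    if h:break
command_gripper(0,40)
s=sense();print(s['time_s'],s['finger_gap'],s['position']-(q-.010*d),s['wrist_force'])
shot('side','side13');crop('side13',225,130,305,215,7)
E
```

```text
0.03 False [ 0.174  0.233 -0.81 ] [-0.687  0.226 -0.022]
0.022 False [ 0.481 -0.606  0.615] [-0.672  0.302  0.026]
0.015 False [-1.322  0.335 -1.109] [-0.728  0.327 -0.003]
0.01 False [-0.128 -0.264 -0.841] [-0.835  0.293  0.03 ]
25.3833 0.009985087069432248 [-0.    -0.001 -0.   ] [-2.621 -5.067  0.295]
```

View pics/side13_c225_130.png

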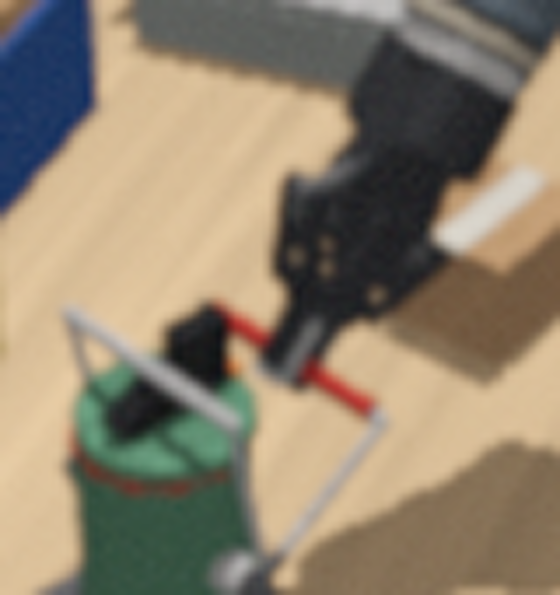

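Gripped (gap 10 mm, red bar between the pads at crop (300,365)). I press along the arc.

```bash
python3 - <<'E'
from h import *
np.set_printoptions(precision=3,suppress=True)
can=(.5440,.0390,1.187); R=Rbar(can[2],.75,1); d=R[:,0]
command_gripper(0,80)
for a in(26,19,12,5,-2,-9,-15,-20,-25):
    t=np.radians(a); q=loc(can,-.1*np.cos(t),0,.09+.1*np.sin(t))-.010*d
    try:h=move_l(q,R,feed=.08,until_force=30)
    except Exception as e: print(a,e);break
    s=sense(); print(a,h,s['time_s'],s['wrist_force'],s['finger_gap'],s['position']-q)
    if h: break
shot('side','side14');crop('side14',205,130,305,230,6)
E
```

```text
26 False 25.95 [-5.86  -7.404  9.211] 0.009454180721883464 [ 0.    -0.     0.001]
19 False 26.25 [-1.954 -2.524  4.416] 0.008893023312602964 [0.    0.001 0.001]
12 False 26.55 [1.782 2.488 1.958] 0.00912812789733996 [0.    0.001 0.001]
5 False 26.85 [2.198 1.399 0.086] 0.009248260388772848 [0. 0. 0.]
-2 False 27.15 [ 2.599  1.032 -1.751] 0.009201426039744732 [ 0. -0. -0.]
-9 False 27.45 [ 1.856  0.898 -4.015] 0.009157504647797833 [-0. -0. -0.]
-15 False 27.7333 [-0.58  -0.598  0.452] 0.008837814003585973 [ 0.  0. -0.]
-20 False 27.9917 [ 2.807  2.546 -2.509] 0.008925854957458372 [ 0.     0.001 -0.   ]
-25 False 28.25 [ 2.887  4.786 -1.152] 0.00914017330848409 [0.    0.001 0.   ]
```

View pics/side14_c205_130.png

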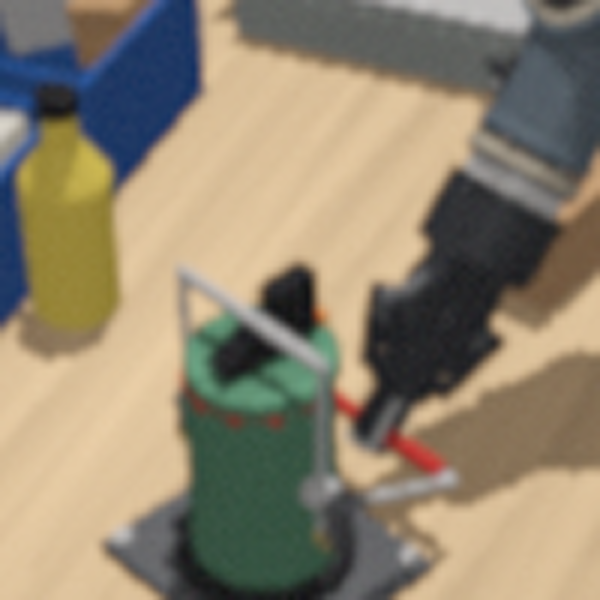

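```bash
python3 - <<'E'
from h import *
np.set_printoptions(precision=3,suppress=True)
can=(.5440,.0390,1.187); R=Rbar(can[2],.75,1); d=R[:,0]
t=np.radians(-27.5); q=loc(can,-.1*np.cos(t),0,.09+.1*np.sin(t))-.010*d
print(move_l(q,R,feed=.05,until_force=15)); print(sense()['wrist_force'])
command_gripper(.03,20)
move_l(sense()['position']-.13*d,R,feed=.2)
sleep(.3)
shot('side','side15');shot('top','top15')
crop('side15',205,130,305,230,6);crop('top15',220,150,300,230,7)
s=sense();print(s['time_s'],s['wrist_force'])
E
```

```text
False
[-12.652 -11.457  32.662]
30.0833 [ 0.581 -0.88   0.949]
```

View pics/side15_c205_130.png

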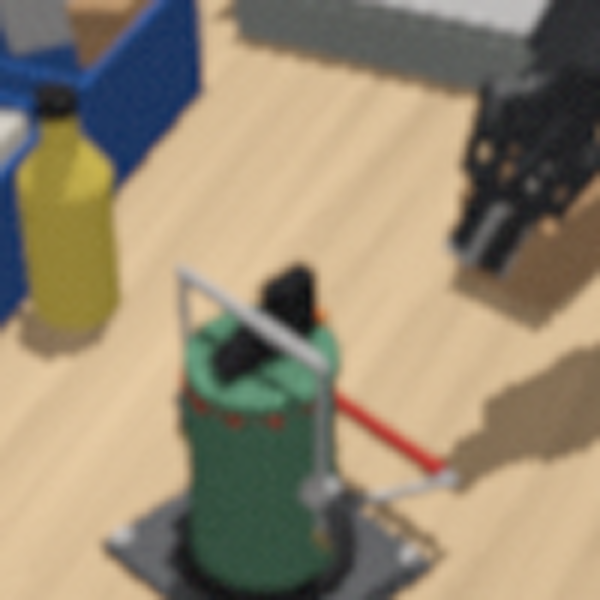

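View pics/top15_c220_150.png

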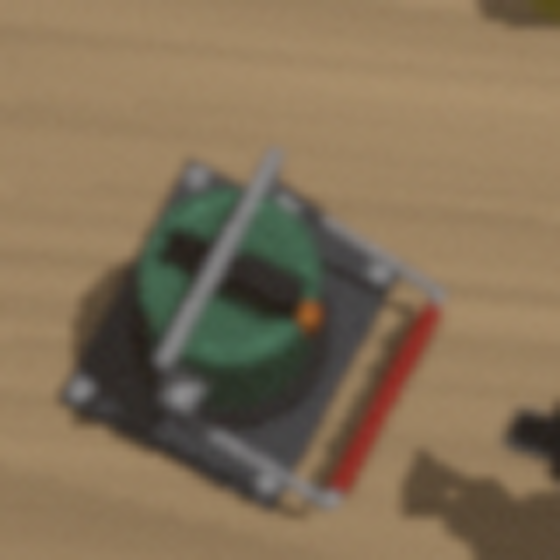

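The lever holds by itself after release (the stop was felt at about 33 N). I check the numbers.

```bash
python3 - <<'E'
from h import *
np.set_printoptions(precision=4,suppress=True)
can=(.5440,.0390,1.187)
f=lambda c,s,o:(o[0]+c[0]/s-.5,o[1]+c[1]/s-.5)
p,e=tri(f((335,495),7,(220,150)),f((450,478),6,(205,130))); l=tolocal(can,p); print('lever end',l,e,np.degrees(np.arctan2(l[2]-.09,-l[0])))
for a,b in(((275,157),(183,270)),((168,358),(325,366))):
    p,e=tri(f(a,7,(220,150)),f(b,6,(205,130))); print('bail end',tolocal(can,p),e)
# bystanders: difference of images
a=np.load('pics/top0.npz')['p'].astype(int);b=np.load('pics/top15.npz')['p'].astype(int)
d=(np.abs(a-b).sum(2)>90).astype(np.uint8); n,_,st,ce=cv2.connectedComponentsWithStats(d)
print([(tuple(ce[i].round()),st[i,4]) for i in range(1,n) if st[i,4]>15])
E
```

```text
lever end [-0.0903  0.0584  0.0478] 0.0018219995449477852 -25.03648597508052
bail end [ 0.0035 -0.0544  0.1897] 0.0012637128370882613
bail end [0.0029 0.0549 0.188 ] 0.0009480886401278554
[((np.float64(325.0), np.float64(177.0)), np.int32(440)), ((np.float64(221.0), np.float64(191.0)), np.int32(64)), ((np.float64(251.0), np.float64(190.0)), np.int32(356)), ((np.float64(270.0), np.float64(196.0)), np.int32(89)), ((np.float64(273.0), np.float64(206.0)), np.int32(140)), ((np.float64(236.0), np.float64(202.0)), np.int32(32)), ((np.float64(342.0), np.float64(259.0)), np.int32(6566)), ((np.float64(255.0), np.float64(215.0)), np.int32(29)), ((np.float64(245.0), np.float64(217.0)), np.int32(17)), ((np.float64(348.0), np.float64(327.0)), np.int32(1673)), ((np.float64(425.0), np.float64(313.0)), np.int32(144)), ((np.float64(471.0), np.float64(351.0)), np.int32(2052)), ((np.float64(419.0), np.float64(324.0)), np.int32(37)), ((np.float64(267.0), np.float64(331.0)), np.int32(167)), ((np.float64(378.0), np.float64(357.0)), np.int32(2657)), ((np.float64(258.0), np.float64(368.0)), np.int32(85)), ((np.float64(245.0), np.float64(362.0)), np.int32(23)), ((np.float64(305.0), np.float64(377.0)), np.int32(63)), ((np.float64(427.0), np.float64(377.0)), np.int32(35)), ((np.float64(398.0), np.float64(381.0)), np.int32(16))]
```

View pics/top15.png

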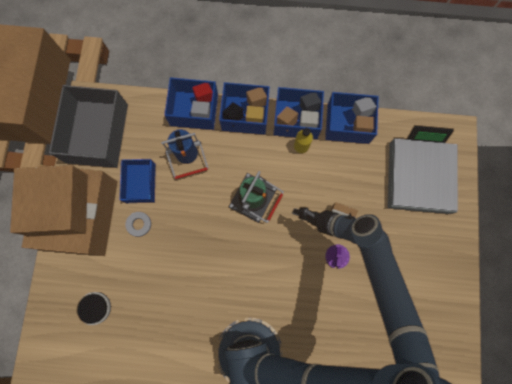

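```bash
python3 -c "
from rig import *
print(sense()['time_s']); finish_job(); print(sense()['time_s'])"
```

```text
30.0833
the job is handed in; nothing more can be done
the job is handed in; nothing more can be done
```

The green canister is closed and clamped, and I handed the job in at about 30 s of the 64 s allowed. No verdict was reported.

**What I did:** I put the green lid on with its notch over the orange key. Then I swung the bail over at y = −30 mm until its bar sat in the saddle, and pressed the red lever to its stop.

**Last checks:**
- **Lever:** after release it measured −25.0° (stop is −25°), with its bar 48 mm above the bench. I felt the stop at about 33 N.
- **Bail bar:** it lies 3 mm from the saddle centre, 188–190 mm above the bench (about 44–46 mm above the lid's origin if the lid sits 2 mm below home).
- **Lid:** it looks level, with the orange key in the notch.
- **Robot:** it stood clear of everything with about zero wrist force.
- **Bystanders:** the closed canister, bearing, oil bottle and small bin showed no change between the first and last top views. The wrench and part of the carton were hidden under the arm in the last one, so I could not check them there. I felt no contact near them.

**What went wrong on the way:** my first lever grasp closed on nothing, because swinging the bail had already lowered the lever by about 0.2 rad. I measured it again and gripped it on the next try. I could not measure the seal squeeze directly. I inferred it from the lever staying at its stop.

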